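# Tip the tube block out of its nest and fit it on the guide rod

## Task

The drilled silvery tube block lies flush in its dark grey push-to-tip nest, with no room for fingers. Press down the ribbed end of the block so that the other end swings up and stays up, take it out by that end and lay it flat on the counter; then let go, take it afresh clear of its rod hole, and lower it, level, over the rod of the stand until it lies fully down on the base, lined up with the base. Let go of it there, do not let it fall down the rod, and leave the things round about where they stand.

Things in the scene. Friction and masses are not known exactly. Their poses are not given: they have to be found in the camera images.
- block: Silvery metal tube block, 58 (its x) x 130 (y) x 40 mm (z), 0.2 to 0.45 kg, loose; origin under its centre. A 15.5 mm hole for the rod runs through it along z at y = -49 mm; six blind wells (11.5 mm, 26 deep) lie within y = -27 to +27 mm; the end from y = +33 to +65 mm is solid, with red ribs on top: the end to press. Its mass centre is within 2 mm of its middle.
- block_hole (a point): Centre of the upper mouth of the rod hole, on the block's top (block frame 0, -49, +40 mm).
- block_press (a point): Middle of the red-ribbed press area on the block's top (block frame 0, +49, +40 mm).
- nest: Fixed dark grey open-topped box, 83 (its x) x 169 mm (y, from -78 to +91), rim 78 mm above the counter; origin on the counter, axes like those of the block lying in it. Walls 10 mm; pocket 63 mm wide in x, from y = -68 to +81 mm. The block rests on a flat black land at z = 38 mm that ends at y = +4.5 mm; beyond it the floor slopes down at 30 degrees.
- stand: Fixed stand: grey base 90 (its x) x 150 (y) x 15 mm (z), origin under its centre on the counter. A 12 mm steel rod with a tapered tip stands on it at y = -49 mm, its tip 135 mm above the counter. The fitted block lies on the base (block origin at 0, 0, 15 mm in this frame), rod through its hole, its axes along those of the stand.
- rod_tip (a point): Tip of the rod, on its axis, 135 mm above the counter.
- slide_box: Bystander: closed dark green slide box, 93 x 84 x 34 mm; origin under its middle.
- bench_timer: Bystander: white bench timer lying on its back, 58 x 62 x 20 mm; origin under its middle.
- beaker: Bystander: small clear beaker, 61 mm wide, 70 mm high; origin under its middle.
- reagent_bottle: Bystander: white bottle with green cap, 50 mm wide, 118 mm high; origin under its middle.
- marker: Bystander: marker pen lying down, 132 mm long, 12 mm thick; origin under its middle.
- tip_edge (a point): Middle of the land's end inside the nest (nest frame 0, +4.5, +38 mm), about which the block tips. Press (under 3 N) at the ribs: after some 10 to 15 degrees the block falls on to the slope by itself and stays tilted by 30 degrees, hole end up, its top edge there about 29 mm above the rim, free to be pinched by its long sides.
Mind the look-alikes: they are no part of the job. There is more than one size of the stand; the job needs the larger.

How it is judged (in metres and radians):
On the way, in this order (a step that is already met when the one before it is completed fails the run):
1. the block is tipped up in its nest (tilted by more than 23 degrees, still in the nest) (angle between block's own z axis and vertical above 0.4 rad and horizontal distance between block and nest below 0.04 m), for 0.3 s.
2. the block lies flat on the counter, let go (height (world z) of block below 0.005 m and angle between block's own z axis and vertical below 0.06 rad and contact force between the fingers and block below 0.05 N), for 0.2 s.
At the end, for the whole second after the job is handed in: The block lies at rest on the stand's base (underside within 3 mm of the base, tilt under 0.05 rad), the rod through its hole (hole within 6 mm of the rod's axis), lined up with the base (centre within 13 mm of the base's centre, about 13 degrees of turn), and is let go (horizontal distance between block_hole and rod_tip below 0.006 m and horizontal distance between block and stand below 0.013 m and z of block in the frame of stand between 0.01 and 0.018 m and angle between block's own z axis and vertical below 0.05 rad and linear speed of block below 0.02 m/s); the robot touches nothing.
It fails at once if the block falls down the rod (faster than 0.5 m/s while its hole is over the rod and it is below the rod's tip) (horizontal distance between block_hole and rod_tip below 0.008 m and z of block in the frame of stand below 0.14 m and linear speed of block above 0.5 m/s).
It fails at once if a bystander (slide box, timer, beaker, bottle, marker) is moved by more than 30 mm (distance of any of slide_box, bench_timer, beaker, reagent_bottle, marker from where it was at the start of the episode above 0.03 m).
It also fails if it takes over 72 s, if anything falls off the work surface, if the arm or the gripper's body presses on something with over 40 N, if the wrist force passes 120 N, or if a joint passes its speed limit or range.

## Robot

A 7-joint arm with a two-finger parallel gripper is mounted at the origin on a cart in front of the work surface, level with it; the furniture and walls round the work are solid. World frame = base frame: x ahead of the robot, y to its left, z up, the work surface at z = 0. Lengths are in m, angles in degrees, forces in N, time in s.
With the tool pointing down it reaches from about 0.425 to 0.875 m from the base axis. Payload 4.7 kg.
Tool frame: the origin (TCP) lies midway between the tips of the shut fingers; the grasp point (between the pads) lies 19 mm behind it (env.tcp_to_grasp is the distance from the TCP to the grasp point, in m); z points along the fingers, x is the direction in which the jaws open and shut, and the axes are right-handed (so a half turn about z gives the same grasp; the last joint's range is limited). The gripper opens to 87 mm and grips with 3 to 60 N. Pads are 19 mm wide; open, the fingers measure 117 mm over their backs; the gripper's body (75 mm by 190 mm) begins 51 mm behind the grasp point.
Start: joints at [76.209, 18.392, -4.016, 83.108, 1.295, 78.541, -3.26], TCP at [0.164, -0.629, 0.223] pointing down, gripper open.
Joint ranges: [-163.93, 163.93], [-17.29, 119.83], [-79.2, 71.16], [3.27, 140.29], [-89.18, 269.18], [5.43, 117.66], [-154.24, 154.24]. Speed limits (degrees/s): [147.25, 147.25, 180, 180, 180, 180, 180].

## Interface

Orientations are given as [roll, pitch, yaw] about the fixed x, y, z axes, in that order (R = Rz(yaw) Ry(pitch) Rx(roll)).
In Python, from cell import env, viewer gives the robot as it stands.
- The arm moves only by the shell command python3 -m pendant 'ROWS' [OPENING] [FORCE]. ROWS is JSON, a list of rows, each a list of 6 numbers: the shift along the tool's x, y, z each as a share of 0.1 m, from -1 to 1, then the turn, a rotation vector about the tool's x, y, z each as a share of 90 degrees, from -1 to 1. A call has exactly 8 rows; each row is the pose to reach, as a shift and turn from the pose commanded when the call began, along the tool's axes at that moment; what a row does not reach only later rows make up. A row lasts 1/8 s, in which the tool goes at most 62.5 mm and 10.7 degrees, less where a joint would pass 70% of its speed; a pose out of reach is approached as far as the arm can. A call with a number of a shift or a turn outside -1 to 1 is refused whole. A call with a gripper value outside its range is refused whole. OPENING is the finger opening in mm, from 0 to 87, set as the call begins (- or left out, the last holds). The fingers move at their own pace and stop on an object; FORCE is the grip in N (left out, the last holds). Time passes only in rows, so rows that repeat a pose let the fingers close, or fill a call up. It gives the time, the measured TCP pose, the force and the opening at its end, in the units of the state.
- env.get_obs(): the state, without advancing time (a new reading comes with each control period).
- viewer.read_camera(name): name is "side" or "top"; returns a dict with "frame" (420x560x3 uint8, red, green, blue), "fx", "fy", "cx", "cy" (pixels), "view" (4x4, takes a point from world to camera coordinates). Camera axes: x right, y down, z forward; pixel columns grow to the right and rows downward; lengths in m; the calibration is good to about 2 mm. A picture is of the moment at which its call begins. There is no depth.
- env.sign_off(): hands the job in, once; it reports no verdict.
The state is a dict: "time_s": time; "qpos": joint angles; "joint_velocities": joint speeds; "effort": joint torques, N m; "tool_pos": TCP position; "tool_rot": TCP orientation; "force": force on the tool from outside, world axes, zero at the start; "wrist_torque": the same for the moment, N m; "grip_width": finger opening in m.
Only numpy, scipy, OpenCV 4.12 (cv2) and the standard library are available. Lean on these libraries where they do the work, as an engineer would, in place of code of your own. Each camera call takes 0.05 s, during which the arm holds its last target.

## Working session

There is one attempt and no reset: what is moved stays moved. The work goes in short steps, Python scripts to look and compute and a shell command to move; the robot and the scene stay as the last step left them, time stands still between calls to the robot, and variables do not carry over. Pictures are saved under pics/ and viewed, and the job is handed in when it is done.

```bash
ls; mkdir -p pics
python3 - <<'E'
from cell import env, viewer
import cv2
print(env.get_obs(), env.tcp_to_grasp)
for n in ("side","top"):
    d=viewer.read_camera(n); cv2.imwrite(f"pics/{n}0.png",d["frame"][:,:,::-1]); print(n,d["fx"],d["fy"],d["cx"],d["cy"],d["view"])
E
```

```text
pics
{'time_s': 0.0, 'qpos': array([76.20682786, 18.4391042 , -4.01597558, 83.17701815,  1.29454862,
       78.54036577, -3.26152214]), 'joint_velocities': array([ 0.05923384, -0.0006815 ,  0.08217342,  0.01867612,  0.06649285,
       -0.0693327 ,  0.06679383]), 'effort': array([ 1.04120318e-03, -4.91292572e+01, -4.03748788e-01, -3.12524307e+01,
       -6.40340103e-02,  4.37241001e-02,  1.74054326e-04]), 'tool_pos': array([ 0.16367054, -0.62846782,  0.22144253]), 'tool_rot': array([ 1.79994730e+02,  1.11264842e-01, -7.53982273e+01]), 'force': array([-0.31472377,  0.89519055,  0.74214765]), 'wrist_torque': array([ 0.03441103,  0.03434077, -0.02008662]), 'grip_width': 0.08717325795019051} 0.0187
side 436.7702392307498 436.7702392307498 276.4245100542755 212.96559817064457 [[-0.97384533 -0.22632182 -0.02009255  0.52672507]
 [-0.07381434  0.39876792 -0.91407636  0.13605328]
 [ 0.21488769 -0.88868587 -0.40504407  1.70258108]
 [ 0.          0.          0.          1.        ]]
top 510.78618708980713 510.78618708980713 286.0290635024214 201.5416931633584 [[ 0.00475844 -0.99982992 -0.01781835  0.04517913]
 [-0.99341419 -0.00268652 -0.1145471   0.50995435]
 [ 0.11447975  0.01824607 -0.99325801  1.56568327]
 [ 0.          0.          0.          1.        ]]
```

View pics/side0.png

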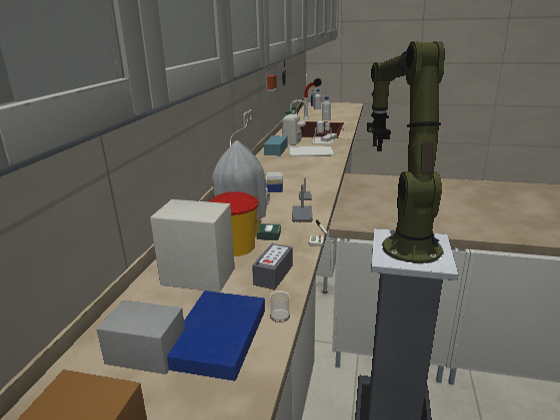

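View pics/top0.png

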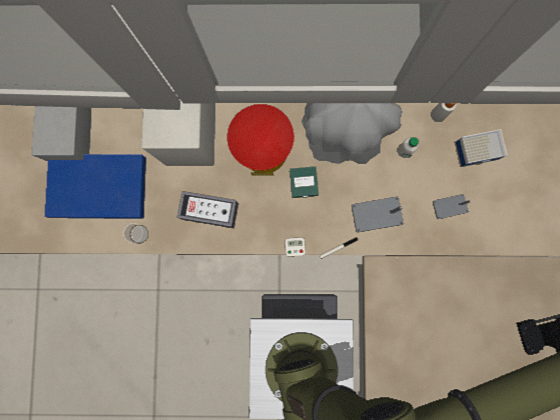

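Run:
```python
import cv2
t=cv2.imread("pics/top0.png"); s=cv2.imread("pics/side0.png")
cv2.imwrite("pics/t_nest.png",cv2.resize(t[180:240,165:245],None,fx=9,fy=9,interpolation=cv2.INTER_CUBIC))
cv2.imwrite("pics/t_stand.png",cv2.resize(t[185:245,340:420],None,fx=9,fy=9,interpolation=cv2.INTER_CUBIC))
cv2.imwrite("pics/s_nest.png",cv2.resize(s[235:295,240:320],None,fx=9,fy=9,interpolation=cv2.INTER_CUBIC))
cv2.imwrite("pics/s_stand.png",cv2.resize(s[170:230,270:350],None,fx=9,fy=9,interpolation=cv2.INTER_CUBIC))
```

```text
(no output)
```

View pics/t_nest.png

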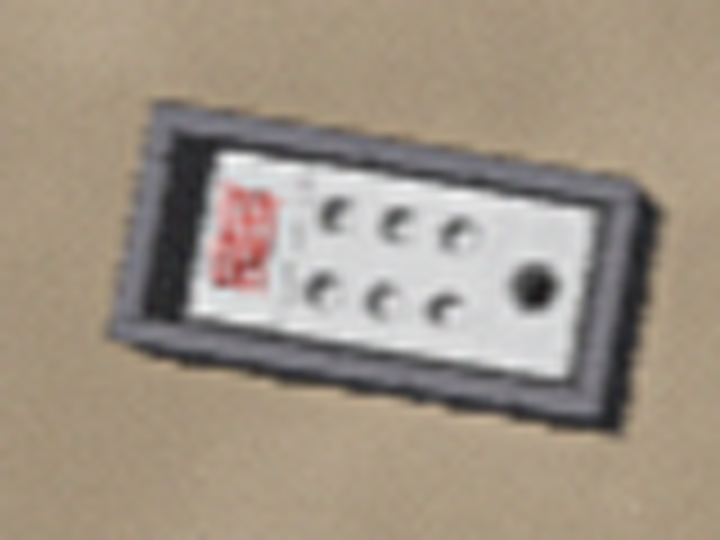

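View pics/t_stand.png

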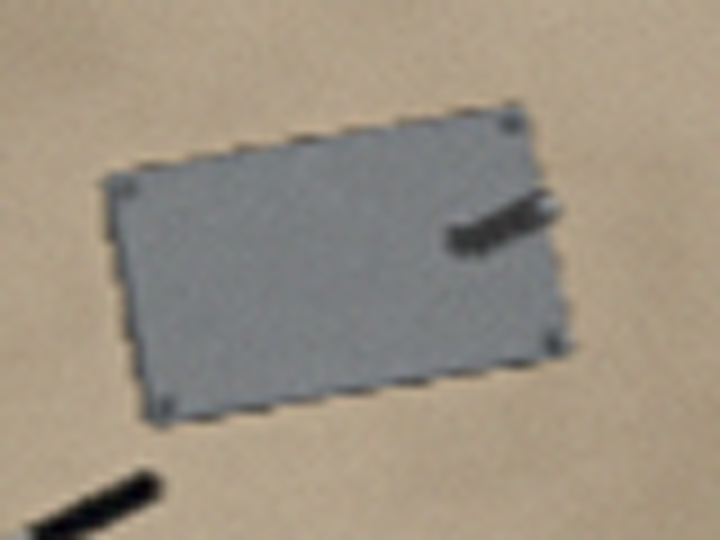

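View pics/s_nest.png

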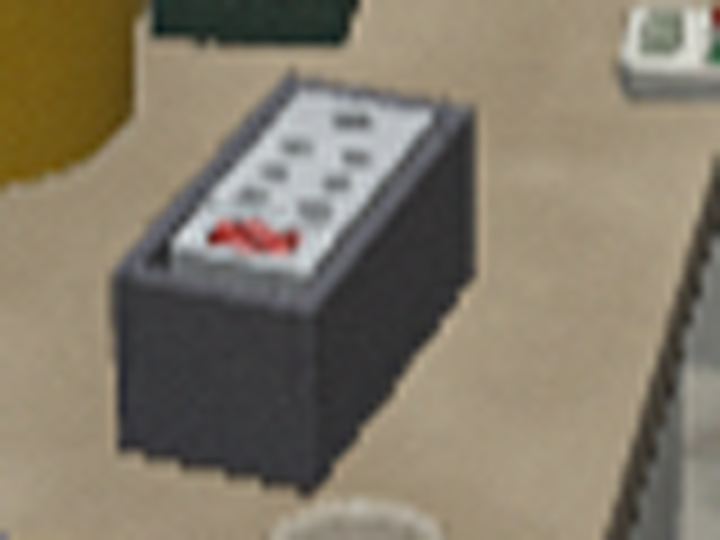

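View pics/s_stand.png

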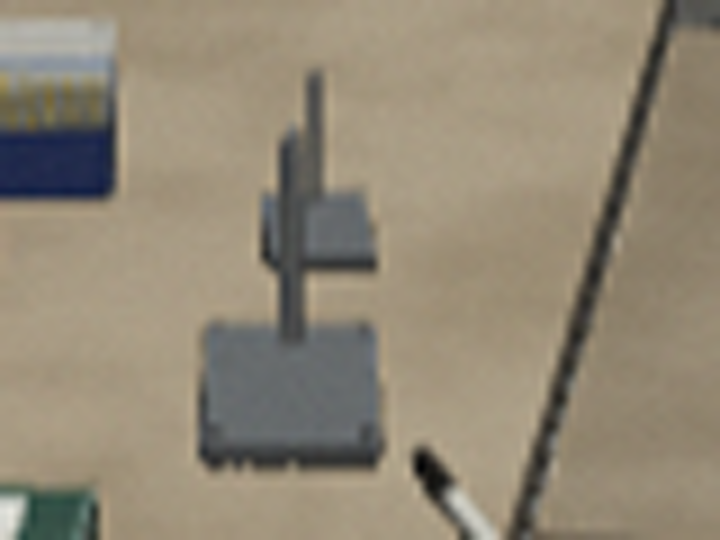

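```bash
cat > h.py <<'E'
import numpy as np
from scipy.optimize import least_squares
from cell import env, viewer
_C={}
def cam(n):
    if n not in _C: _C[n]=viewer.read_camera(n)
    return _C[n]
def proj(n,P):
    c=cam(n); P=np.atleast_2d(P); q=P@c["view"][:3,:3].T+c["view"][:3,3]
    return np.c_[c["fx"]*q[:,0]/q[:,2]+c["cx"], c["fy"]*q[:,1]/q[:,2]+c["cy"]]
def tri(obs):  # [(cam,px,py)..]
    f=lambda p:np.concatenate([(proj(n,p)[0]-[u,v]) for n,u,v in obs])
    r=least_squares(f,[0.6,0,0.05]); return r.x, r.fun
def pose(obs): # [(cam,u,v,local xyz mm)], solve x,y,yaw with z known
    def T(p,L):
        c,s=np.cos(p[2]),np.sin(p[2]); L=np.array(L)/1000
        return [p[0]+c*L[0]-s*L[1],p[1]+s*L[0]+c*L[1],L[2]]
    f=lambda p:np.concatenate([(proj(n,T(p,L))[0]-[u,v]) for n,u,v,L in obs])
    r=least_squares(f,[0.6,0,0.0]); return r.x, r.fun.reshape(-1,2)
def crop(o,s=9): return lambda u,v:((u+.5)/s-.5+o[0],(v+.5)/s-.5+o[1])
E
python3 - <<'E'
from h import *
np.set_printoptions(precision=4,suppress=True)
a=crop((165,180)); b=crop((240,235)); c=crop((340,185)); d=crop((270,170))
R={"TL":(41.5,91,78),"TR":(41.5,-78,78),"BR":(-41.5,-78,78),"BL":(-41.5,91,78)}
t={"TL":(158,103),"TR":(642,187),"BR":(607,412),"BL":(112,330)}
s={"TL":(112,275),"BL":(318,310),"BR":(475,105),"TR":(290,75)}
o=[("top",*a(*t[k]),R[k]) for k in R]; o2=[("side",*b(*s[k]),R[k]) for k in R]
for q in (o,o2,o+o2):
    p,r=pose(q); print("nest",p[:2],np.degrees(p[2]));print(r.T)
for k in R: print(k,*tri([("top",*a(*t[k])),("side",*b(*s[k]))]))
print("hole",*tri([("top",*a(535,285)),("side",*b(353,121))]))
print("press",*tri([("top",*a(246,240)),("side",*b(255,238))]))
B=[("top",*a(218,150),(29,65,78)),("top",*a(605,205),(29,-65,78)),("top",*a(577,380),(-29,-65,78)),("top",*a(188,320),(-29,65,78)),("top",*a(535,285),(0,-49,78))]
p,r=pose(B);print("block",p[:2],np.degrees(p[2]));print(r.T)
S={"TL":(45,75,15),"TR":(45,-75,15),"BR":(-45,-75,15),"BL":(-45,75,15)}
t={"TL":(105,178),"TR":(520,103),"BR":(570,350),"BL":(145,420)}
s={"TR":(205,325),"BR":(370,325),"TL":(203,440),"BL":(380,440)}
o=[("top",*c(*t[k]),S[k]) for k in S]+[("top",*c(550,203),(0,-49,135)),("top",*c(462,242),(0,-49,15))]
o2=[("side",*d(*s[k]),S[k]) for k in S]+[("side",*d(290,130),(0,-49,135)),("side",*d(292,340),(0,-49,15))]
for q in (o,o2,o+o2):
    p,r=pose(q); print("stand",p[:2],np.degrees(p[2]));print(r.T)
print("tip",*tri([("top",*c(550,203)),("side",*d(290,130))]))
print("rodbase",*tri([("top",*c(462,242)),("side",*d(292,340))]))
E
```

```text
nest [0.4823 0.2803] -9.32704388006713
[[-0.0856  0.6169 -0.3745 -0.1568]
 [-0.7483 -1.0139  0.9279  0.8102]]
nest [0.4818 0.2878] -8.923185378438866
[[-0.0799 -0.3786  0.3747  0.0742]
 [-0.2199 -0.287   0.0399  0.3712]]
nest [0.4826 0.2815] -9.190651329531834
[[-0.5496  0.1731 -0.7563 -0.5596  0.115  -0.0758  0.5685  0.1318]
 [-0.7787 -1.1744  0.7758  0.7897 -1.2296 -1.0893 -0.7428 -0.6199]]
TL [0.5375 0.3644 0.0729] [-0.0687 -0.3495  0.3865  0.0603]
TR [0.509  0.199  0.0741] [-0.061  -0.3476  0.423   0.0538]
BR [0.4317 0.2094 0.0738] [ 0.0036  0.0244 -0.0293 -0.0027]
BL [0.458  0.3769 0.0749] [ 0.0476  0.2825 -0.3081 -0.0363]
hole [0.4752 0.2344 0.0752] [-0.0381 -0.2297  0.2733  0.0312]
press [0.4904 0.3325 0.0759] [-0.0608 -0.3424  0.385   0.0501]
block [0.4813 0.2811] -8.278299057791841
[[ 0.3152 -0.5921 -0.5636  0.4004  0.4435]
 [ 0.1148  0.2325 -0.3401  0.0172 -0.0136]]
stand [ 0.4737 -0.237 ] 9.825989439804022
[[-0.7278  0.1892  0.1435  0.0309 -0.7798  1.2026]
 [-0.6531 -0.2817  0.4505  0.6908  0.0681 -0.299 ]]
stand [ 0.4749 -0.232 ] 10.629347379220878
[[-0.3076 -0.1934  0.4646  0.3611 -0.01   -0.3194]
 [ 0.2088 -0.1912 -0.2257  0.2008 -0.4558  0.285 ]]
stand [ 0.4743 -0.2366] 10.025661864094912
[[-0.8902 -0.0065  0.045  -0.0338 -0.9329  1.0613 -0.142   0.2927  0.9171
   0.4865  0.4142  0.0949]
 [-0.7468 -0.5377  0.1741  0.5788 -0.1887 -0.5369 -0.2476 -0.5896 -0.5471
  -0.1675 -0.786  -0.0832]]
tip [ 0.4836 -0.2885  0.1296] [-0.0352 -0.2458  0.3911  0.0325]
rodbase [ 0.4815 -0.2812  0.0161] [-0.0221 -0.1575  0.2374  0.0188]
```

Run:
```python
from h import *
np.set_printoptions(precision=3,suppress=True)
c=cam("top")
def atz(u,v,z):
    R=c["view"][:3,:3];t=c["view"][:3,3];o=-R.T@t;d=R.T@np.array([(u-c["cx"])/c["fx"],(v-c["cy"])/c["fy"],1]);return o+d*(z-o[2])/d[2]
for n,u,v,z in [("box TL",290,168,.034),("box BR",318,196,.034),("box BL",291,198,.034),("timer TL",285,238,.02),("timer BR",305,255,.02),("marker tip",357,239,.01),("marker end",321,257,.01),("edge",200,252,0),("binbottom",262,175,.1),("slideboxnest",237,227,0),("beaker",137,233,.07)]: print(n,atz(u,v,z))
```

```text
box TL [0.615 0.035 0.034]
box BR [ 0.527 -0.053  0.034]
box BL [0.52  0.032 0.034]
timer TL [0.397 0.05  0.02 ]
timer BR [ 0.344 -0.012  0.02 ]
marker tip [ 0.395 -0.175  0.01 ]
marker end [ 0.338 -0.062  0.01 ]
edge [0.352 0.318 0.   ]
binbottom [0.582 0.118 0.1  ]
slideboxnest [0.432 0.203 0.   ]
beaker [0.408 0.499 0.07 ]
```

```bash
cat >> h.py <<'E'
from scipy.spatial.transform import Rotation as Ro
def go(pos,rpy):
    o=env.get_obs(); A=Ro.from_euler("xyz",o["tool_rot"],degrees=True); B=Ro.from_euler("xyz",rpy,degrees=True)
    s=A.inv().apply(np.array(pos)-o["tool_pos"])/0.1; w=(A.inv()*B).as_rotvec(degrees=True)/90
    print("t %.2f"%o["time_s"],"at",o["tool_pos"].round(4),o["tool_rot"].round(2),"F",o["force"].round(2),"w %.4f"%o["grip_width"],"q",o["qpos"].round(0)); print("shift",s.round(3),"turn",w.round(4))
E
python3 - <<'E'
from h import *
go([0.30,-0.52,0.222],[180,0,-20]);go([0.49,0.33,0.15],[180,0,-9])
E
```

```text
t 0.25 at [ 0.1637 -0.6288  0.222 ] [ 1.80e+02  5.00e-02 -7.54e+01] F [-0.75 -0.26 -0.43] w 0.0871 q [76. 18. -4. 83.  1. 79. -3.]
shift [-7.090e-01 -1.593e+00  1.000e-03] turn [-2.000e-04  5.000e-04 -6.155e-01]
t 0.25 at [ 0.1637 -0.6288  0.222 ] [ 1.80e+02  5.00e-02 -7.54e+01] F [-0.75 -0.26 -0.43] w 0.0871 q [76. 18. -4. 83.  1. 79. -3.]
shift [-8.455 -5.574  0.728] turn [-3.000e-04  5.000e-04 -7.378e-01]
```

```bash
python3 -m pendant '[[-0.1,-0.1,0,0,0,-0.08],[-0.25,-0.25,0,0,0,-0.16],[-0.4,-0.4,0,0,0,-0.24],[-0.55,-0.55,0,0,0,-0.32],[-0.7,-0.7,0,0,0,-0.4],[-0.85,-0.85,0,0,0,-0.48],[-1,-1,0,0,0,-0.54],[-1,-1,0,0,0,-0.6]]' 0 20; python3 -c "
from h import *
go([0.49,0.33,0.15],[180,0,-9])"
```

```text
time_s: 1.25
tool_pos: [0.2369, -0.5055, 0.2228]
tool_rot: [-180.0, -0.0, -21.0]
force: [0.5, 0.3, 0.2]
grip_width: 0.0153
t 1.25 at [ 0.2369 -0.5055  0.2228] [-1.7998e+02 -2.0000e-02 -2.1050e+01] F [0.46 0.33 0.15] w 0.0153 q [ 75.   8. -14.  96.   2.  76.  40.]
shift [-0.639 -8.706  0.73 ] turn [-0.0002 -0.0002 -0.1339]
```

```bash
python3 -m pendant '[[0.1,-0.15,0,0,0,0],[0.2,-0.3,0,0,0,0],[0.3,-0.45,0,0,0,0],[0.4,-0.6,0,0,0,0],[0.5,-0.75,0,0,0,0],[0.6,-0.9,0,0,0,0],[0.7,-1,0,0,0,0],[0.75,-1,0,0,0,0]]' 
python3 -m pendant '[[0.1,-0.15,0,0,0,0],[0.2,-0.3,0,0,0,0],[0.3,-0.45,0,0,0,0],[0.4,-0.6,0,0,0,0],[0.5,-0.75,0,0,0,0],[0.6,-0.9,0,0,0,0],[0.6,-1,0,0,0,0],[0.6,-1,0,0,0,0]]' 
python3 -m pendant '[[0,-0.15,0,0,0,0],[0.1,-0.3,0,0,0,0],[0.1,-0.45,0,0,0,0],[0.1,-0.6,0,0,0,0],[0.1,-0.75,0,0,0,0],[0.1,-0.9,0,0,0,0],[0.1,-1,0,0,0,0],[0.1,-1,0,0,0,0]]' 
python3 -c "
from h import *
go([0.49,0.33,0.15],[180,0,-9])"
```

```text
time_s: 2.25
tool_pos: [0.343, -0.4407, 0.2226]
tool_rot: [180.0, -0.0, -21.3]
force: [0.1, 0.5, 0.2]
grip_width: 0.0007
time_s: 3.25
tool_pos: [0.4344, -0.3692, 0.2226]
tool_rot: [180.0, 0.0, -21.3]
force: [0.4, 0.3, -0.2]
grip_width: 0.0006
time_s: 4.25
tool_pos: [0.4803, -0.2798, 0.2227]
tool_rot: [180.0, -0.0, -21.3]
force: [-0.8, -0.4, 0.9]
grip_width: 0.0005
t 4.25 at [ 0.4803 -0.2798  0.2227] [ 1.7999e+02 -1.0000e-02 -2.1310e+01] F [-0.83 -0.43  0.88] w 0.0005 q [ 53.   9. -28.  96.   4.  76.   3.]
shift [-2.126 -5.716  0.726] turn [ 1.000e-04 -1.000e-04 -1.368e-01]
```

Run:
```python
from h import *
import cv2
for n,o in (("side",(265,140)),("top",(340,185))):
    f=cam(n)["frame"][:,:,::-1]; p=proj(n,[.4803,-.2798,.2227])[0]; print(n,p)
    cv2.imwrite(f"pics/cal_{n}.png",cv2.resize(f[o[1]:o[1]+60,o[0]:o[0]+80],None,fx=9,fy=9,interpolation=cv2.INTER_CUBIC)); print(((p-o)+.5)*9-.5)
```

```text
side [302.62690814 165.26038782]
[342.6421733  231.34349036]
top [404.44222485 204.49408772]
[583.98002368 179.44678947]
```

View pics/cal_side.png

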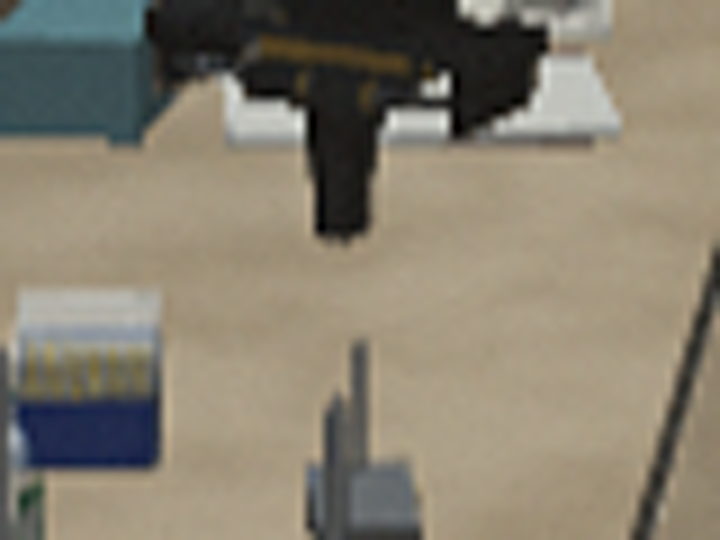

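View pics/cal_top.png

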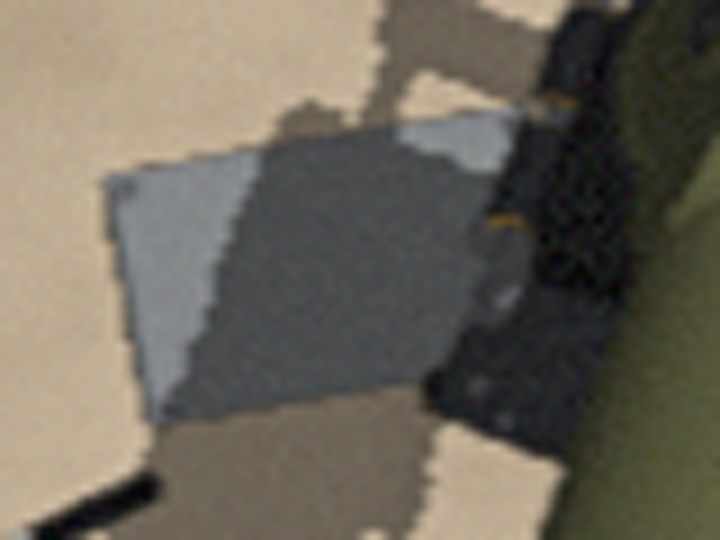

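```bash
python3 -m pendant '[[-0.05,-0.15,0,0,0,-0.02],[-0.1,-0.3,0,0,0,-0.04],[-0.15,-0.45,0,0,0,-0.06],[-0.2,-0.6,0,0,0,-0.08],[-0.25,-0.75,0,0,0,-0.1],[-0.3,-0.9,0,0,0,-0.12],[-0.35,-1,0,0,0,-0.137],[-0.4,-1,0,0,0,-0.137]]' 
python3 -m pendant '[[-0.05,-0.15,0,0,0,0],[-0.1,-0.3,0,0,0,0],[-0.15,-0.45,0,0,0,0],[-0.2,-0.6,0,0,0,0],[-0.25,-0.75,0,0,0,0],[-0.25,-0.9,0,0,0,0],[-0.25,-1,0,0,0,0],[-0.25,-1,0,0,0,0]]' 
python3 -m pendant '[[-0.05,-0.15,0,0,0,0],[-0.1,-0.3,0,0,0,0],[-0.15,-0.45,0,0,0,0],[-0.2,-0.6,0,0,0,0],[-0.25,-0.75,0,0,0,0],[-0.25,-0.9,0,0,0,0],[-0.25,-1,0,0,0,0],[-0.25,-1,0,0,0,0]]' 
python3 -c "
from h import *
go([0.49,0.33,0.15],[180,0,-9])"
```

```text
time_s: 5.35
tool_pos: [0.4791, -0.172, 0.2226]
tool_rot: [180.0, -0.0, -9.0]
force: [-0.1, 1.0, -0.1]
grip_width: 0.0006
time_s: 6.35
tool_pos: [0.4705, -0.0694, 0.2226]
tool_rot: [-180.0, -0.0, -9.0]
force: [-0.1, -0.7, 0.5]
grip_width: 0.0004
time_s: 7.35
tool_pos: [0.4614, 0.0332, 0.2225]
tool_rot: [-180.0, 0.0, -9.0]
force: [-0.2, 0.2, -0.3]
grip_width: 0.0002
t 7.35 at [0.4614 0.0332 0.2225] [-179.99    0.     -8.99] F [-0.15  0.23 -0.31] w 0.0002 q [ 39.  -4. -44. 107.  -3.  76. -13.]
shift [-0.181 -2.976  0.726] turn [-0.0001  0.      0.0002]
```

```bash
python3 -m pendant '[[0,-0.15,0,0,0,0],[0,-0.3,0,0,0,0],[0,-0.45,0,0,0,0],[0,-0.6,0,0,0,0],[0,-0.75,0,0,0,0],[0,-0.9,0,0,0,0],[0,-1,0,0,0,0],[0,-1,0,0,0,0]]' 
python3 -m pendant '[[-0.02,-0.15,0,0,0,0],[-0.04,-0.3,0,0,0,0],[-0.06,-0.45,0,0,0,0],[-0.1,-0.6,0,0,0,0],[-0.1,-0.75,0,0,0,0],[-0.1,-0.9,0,0,0,0],[-0.1,-1,0,0,0,0],[-0.1,-1,0,0,0,0]]' 
python3 -m pendant '[[-0.02,-0.15,0,0,0,0],[-0.04,-0.3,0.1,0,0,0],[-0.06,-0.45,0.3,0,0,0],[-0.08,-0.6,0.5,0,0,0],[-0.08,-0.75,0.7,0,0,0],[-0.08,-0.9,0.9,0,0,0],[-0.08,-0.97,1,0,0,0],[-0.08,-0.97,1,0,0,0]]' 
python3 -c "
from h import *
go([0.49,0.33,0.083],[180,0,-9])
import cv2
for n,o in (('side',(240,215)),('top',(165,180))):
    f=cam(n)['frame'][:,:,::-1]; p=proj(n,env.get_obs()['tool_pos'])[0]
    cv2.imwrite(f'pics/pr_{n}.png',cv2.resize(f[o[1]:o[1]+80,o[0]:o[0]+100],None,fx=7,fy=7,interpolation=cv2.INTER_CUBIC)); print(((p-o)+.5)*7-.5)
"
```

```text
time_s: 8.35
tool_pos: [0.4769, 0.1321, 0.2225]
tool_rot: [-180.0, 0.0, -9.0]
force: [-0.5, -0.7, 0.2]
grip_width: 0.0006
time_s: 9.35
tool_pos: [0.4828, 0.2318, 0.2224]
tool_rot: [-180.0, 0.0, -9.0]
force: [-0.1, -0.4, -0.0]
grip_width: 0.0004
time_s: 10.35
tool_pos: [0.49, 0.3281, 0.122]
tool_rot: [179.9, 0.1, -9.1]
force: [0.1, 0.0, -0.1]
grip_width: 0.0003
t 10.35 at [0.49   0.3281 0.122 ] [ 1.7994e+02  6.0000e-02 -9.0600e+00] F [ 0.1   0.04 -0.05] w 0.0003 q [  8.  24. -54.  98.  21.  69. -61.]
shift [-0.003 -0.019  0.39 ] turn [ 0.0006  0.0007 -0.0007]
[200.40593338 235.78360675]
[178.95095737 171.39279882]
```

View pics/pr_side.png

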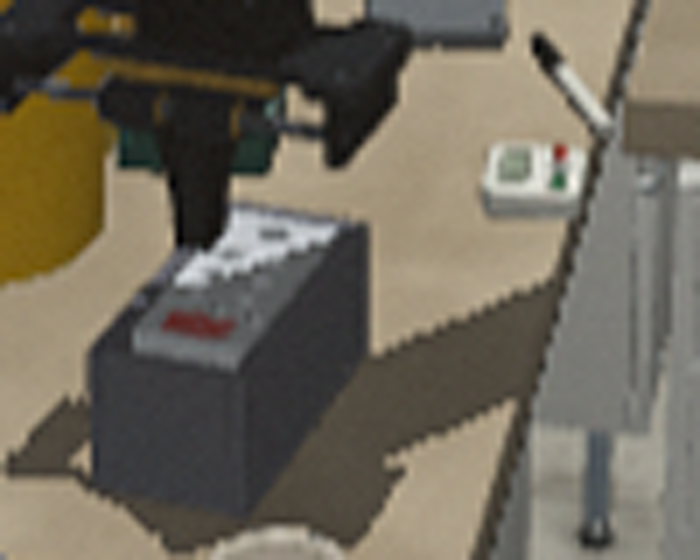

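View pics/pr_top.png

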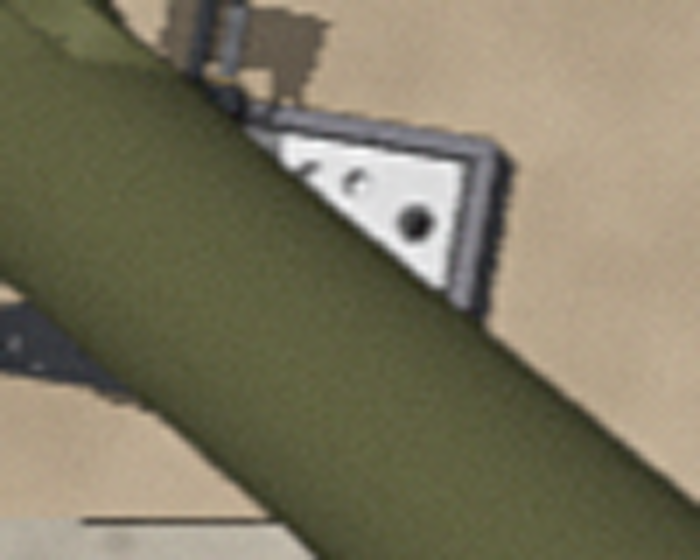

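```bash
python3 -m pendant '[[0,-0.02,0.15,0,0,0],[0,-0.02,0.3,0,0,0],[0,-0.02,0.4,0,0,0],[0,-0.02,0.43,0,0,0],[0,-0.02,0.46,0,0,0],[0,-0.02,0.49,0,0,0],[0,-0.02,0.51,0,0,0],[0,-0.02,0.52,0,0,0]]' 
python3 -c "
from h import *
go([0.49,0.33,0.067],[180,0,-9])
import cv2
for n,o in (('side',(240,215)),):
    f=cam(n)['frame'][:,:,::-1]
    cv2.imwrite(f'pics/pr2_{n}.png',cv2.resize(f[o[1]:o[1]+80,o[0]:o[0]+100],None,fx=7,fy=7,interpolation=cv2.INTER_CUBIC))
"
```

```text
time_s: 11.45
tool_pos: [0.4906, 0.3302, 0.0703]
tool_rot: [180.0, 0.0, -9.1]
force: [0.3, -0.2, -0.3]
grip_width: 0.0003
t 11.45 at [0.4906 0.3302 0.0703] [179.96   0.    -9.08] F [ 0.34 -0.21 -0.28] w 0.0003 q [  6.  27. -52. 100.  24.  64. -63.]
shift [-0.006  0.003  0.033] turn [ 0.0004  0.0001 -0.0009]
```

View pics/pr2_side.png

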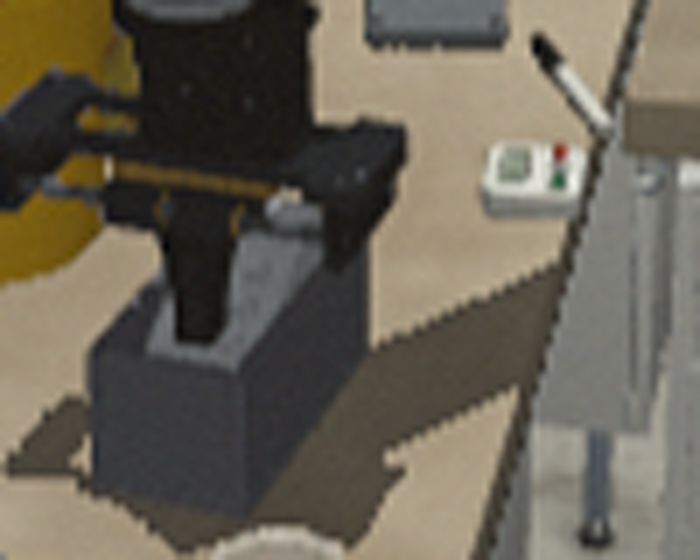

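```bash
python3 -m pendant '[[0,0,0.02,0,0,0],[0,0,0.04,0,0,0],[0,0,0.05,0,0,0],[0,0,0.05,0,0,0],[0,0,-0.1,0,0,0],[0,0,-0.3,0,0,0],[0,0,-0.6,0,0,0],[0,0,-0.9,0,0,0]]' 
python3 -c "
from h import *
import cv2
for n,o in (('side',(240,215)),('top',(165,180))):
    f=cam(n)['frame'][:,:,::-1]
    cv2.imwrite(f'pics/pr3_{n}.png',cv2.resize(f[o[1]:o[1]+80,o[0]:o[0]+100],None,fx=7,fy=7,interpolation=cv2.INTER_CUBIC))
"
```

```text
time_s: 12.5
tool_pos: [0.4908, 0.3308, 0.1629]
tool_rot: [-180.0, -0.1, -9.1]
force: [-0.3, -0.1, 0.4]
grip_width: 0.0008
```

View pics/pr3_side.png

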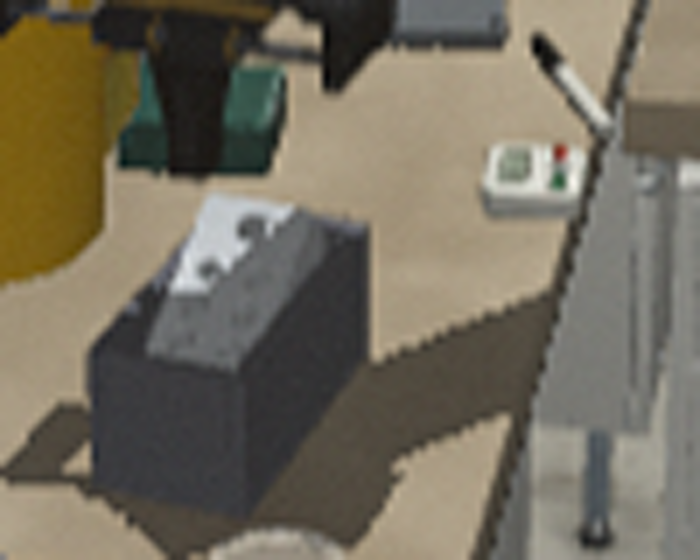

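View pics/pr3_top.png

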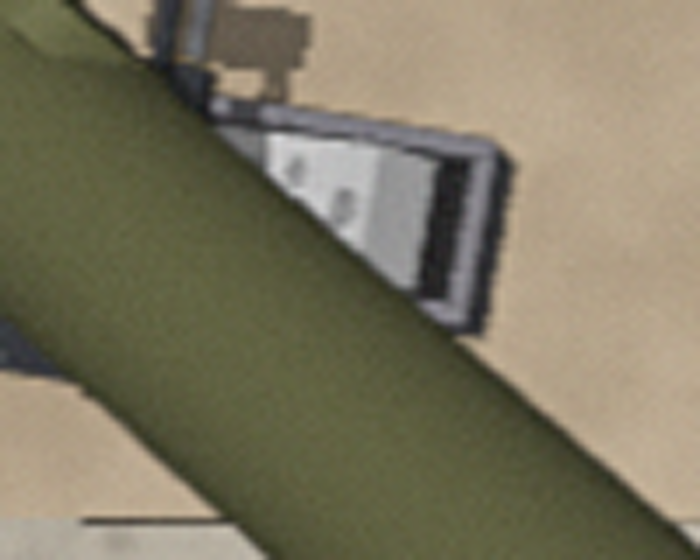

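```bash
python3 -c "
from h import *
a=crop((165,180),7);b=crop((240,215),7)
p,r=tri([('top',*a(380,147)),('side',*b(208,195))]);print(p,r)
y=np.radians(-9); d=p[:2]-[.482,.281]; print(np.array([[np.cos(y),np.sin(y)],[-np.sin(y),np.cos(y)]])@d)
"
```

```text
[0.50535799 0.24697747 0.10104707] [-0.08425632 -0.47201091  0.56451609  0.07425002]
[ 0.02839271 -0.02994966]
```

```bash
python3 -c "
from h import *
go([0.4834,0.290,0.147],[150,0,-9])"
```

```text
t 12.70 at [0.491  0.3308 0.1618] [-1.7996e+02 -1.1000e-01 -9.0800e+00] F [ 0.28 -0.24 -0.49] w 0.0004 q [  8.  22. -55.  95.  19.  73. -60.]
shift [-0.011  0.415  0.148] turn [-0.3338 -0.001  -0.0012]
```

```bash
python3 -m pendant '[[0,0.08,0,-0.06,0,0],[0,0.16,0,-0.12,0,0],[0,0.24,0.03,-0.18,0,0],[0,0.32,0.06,-0.24,0,0],[-0.01,0.41,0.09,-0.3,0,0],[-0.01,0.41,0.15,-0.333,0,0],[-0.01,0.41,0.15,-0.333,0,0],[-0.01,0.41,0.15,-0.333,0,0]]' 87
python3 -c "
from h import *
go([0.4779,0.2553,0.0855],[150,0,-9])
import cv2
for n,o in (('side',(240,215)),('top',(165,180))):
    f=cam(n)['frame'][:,:,::-1]
    cv2.imwrite(f'pics/g1_{n}.png',cv2.resize(f[o[1]:o[1]+80,o[0]:o[0]+100],None,fx=7,fy=7,interpolation=cv2.INTER_CUBIC))
"
```

```text
time_s: 13.7
tool_pos: [0.4831, 0.2899, 0.1454]
tool_rot: [150.0, 0.0, -9.1]
force: [-0.2, -0.4, 1.3]
grip_width: 0.0724
t 13.70 at [0.4831 0.2899 0.1454] [ 1.5004e+02  2.0000e-02 -9.0800e+00] F [-0.2  -0.39  1.28] w 0.0724 q [-13.  36. -45.  83.  36. 100. -71.]
shift [0.003 0.004 0.693] turn [-0.0004  0.0006 -0.0007]
```

View pics/g1_side.png

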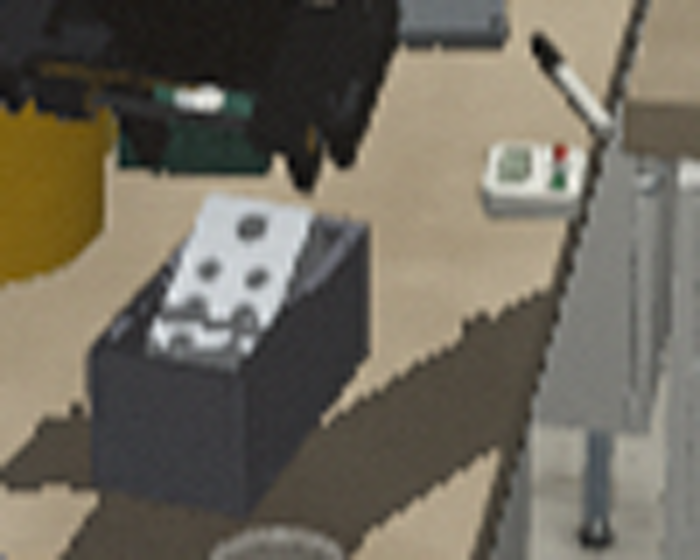

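View pics/g1_top.png

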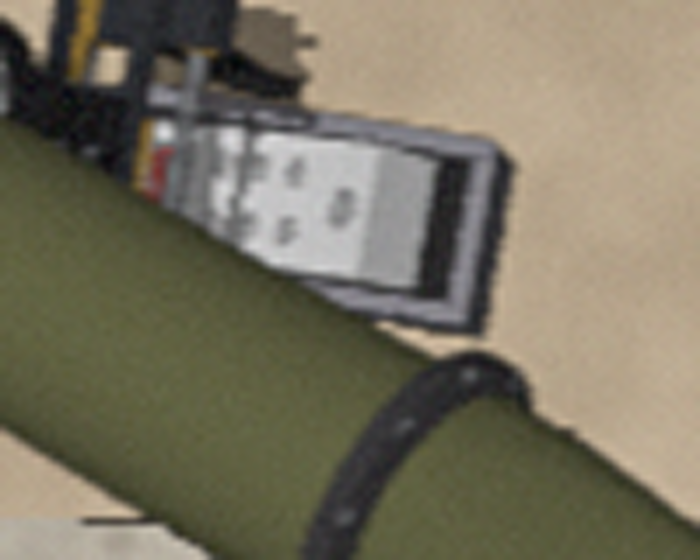

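```bash
python3 -c "
from h import *
a=crop((165,180),7);b=crop((240,215),7)
for A,B in [((343,208),(253,228)),((383,149),(207,195)),((362,277),(313,209))]:
  p,r=tri([('top',*a(*A)),('side',*b(*B))])
  y=np.radians(-9); d=p[:2]-[.482,.281]; print(p, np.array([[np.cos(y),np.sin(y)],[-np.sin(y),np.cos(y)]])@d)
"
```

```text
[0.47921474 0.26334192 0.09360347] [ 1.13680559e-05 -1.78763945e-02]
[0.50522533 0.2459044  0.10037047] [ 0.02842955 -0.03103028]
[0.44954968 0.25336202 0.10205948] [-0.02772727 -0.03237406]
```

```bash
python3 -m pendant '[[0,0,0.1,0,0,0],[0,0,0.2,0,0,0],[0,0,0.3,0,0,0],[0,0,0.4,0,0,0],[0,0,0.5,0,0,0],[0,0,0.6,0,0,0],[0,0,0.66,0,0,0],[0,0,0.69,0,0,0]]' 87
python3 -c "
from h import *
go([0.4779,0.2553,0.0855],[150,0,-9])
import cv2
for n,o in (('side',(240,215)),):
    f=cam(n)['frame'][:,:,::-1]
    cv2.imwrite(f'pics/g2_{n}.png',cv2.resize(f[o[1]:o[1]+80,o[0]:o[0]+100],None,fx=7,fy=7,interpolation=cv2.INTER_CUBIC))
"
```

```text
time_s: 14.9
tool_pos: [0.4777, 0.2559, 0.0854]
tool_rot: [150.0, 0.0, -9.1]
force: [0.2, -0.8, -0.1]
grip_width: 0.0869
t 14.90 at [0.4777 0.2559 0.0854] [ 1.5001e+02  1.0000e-02 -9.0700e+00] F [ 0.24 -0.82 -0.13] w 0.0869 q [-11.  36. -45.  90.  37.  94. -72.]
shift [0.003 0.005 0.002] turn [-0.0002  0.0005 -0.0006]
```

View pics/g2_side.png

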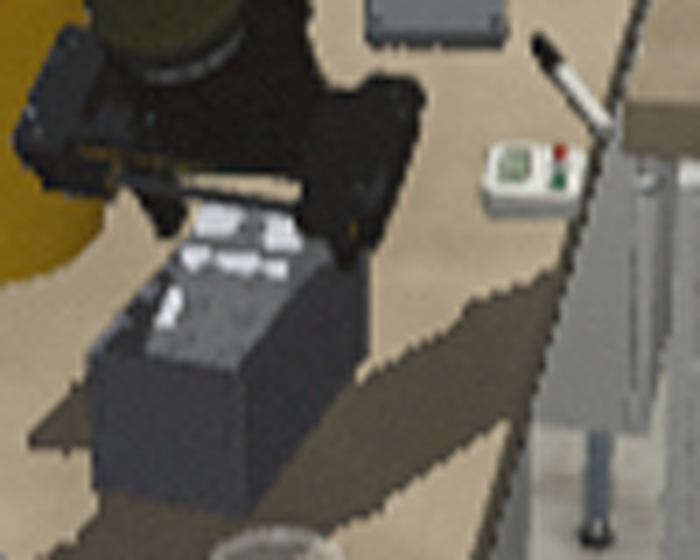

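```bash
python3 -m pendant '[[0,0,0,0,0,0],[0,0,0,0,0,0],[0,0,0,0,0,0],[0,0,0,0,0,0],[0,0,0,0,0,0],[0,0,0,0,0,0],[0,0,0,0,0,0],[0,0,0,0,0,0]]' 40 55
python3 -c "
from h import *
go([0.4779,0.2553,0.165],[150,0,-9])"
```

```text
time_s: 15.95
tool_pos: [0.4781, 0.2561, 0.0859]
tool_rot: [150.0, -0.0, -9.1]
force: [2.9, 0.1, 1.7]
grip_width: 0.0576
t 15.95 at [0.4781 0.2561 0.0859] [ 1.5003e+02 -4.0000e-02 -9.0700e+00] F [2.9  0.11 1.68] w 0.0576 q [-11.  36. -45.  90.  37.  94. -72.]
shift [ 0.     0.402 -0.681] turn [-0.0003 -0.     -0.001 ]
```

```bash
python3 -m pendant '[[0,0.03,-0.05,0,0,0],[0,0.08,-0.14,0,0,0],[0,0.15,-0.26,0,0,0],[0,0.23,-0.4,0,0,0],[0,0.31,-0.54,0,0,0],[0,0.4,-0.69,0,0,0],[0,0.48,-0.83,0,0,0],[0,0.55,-0.95,0,0,0]]' 40 55
python3 -c "
from h import *
go([0.458,0.08,0.15],[180,0,-9])
import cv2
for n,o in (('side',(240,180)),('top',(165,180))):
    f=cam(n)['frame'][:,:,::-1]
    cv2.imwrite(f'pics/l_{n}.png',cv2.resize(f[o[1]:o[1]+100,o[0]:o[0]+100],None,fx=6,fy=6,interpolation=cv2.INTER_CUBIC))
"
```

```text
time_s: 16.95
tool_pos: [0.4778, 0.2561, 0.1968]
tool_rot: [150.0, -0.0, -9.1]
force: [0.2, -0.2, -2.9]
grip_width: 0.0575
t 16.95 at [0.4778 0.2561 0.1968] [ 1.5005e+02 -2.0000e-02 -9.0800e+00] F [ 0.21 -0.22 -2.85] w 0.0575 q [ -9.  30. -47.  84.  34. 103. -67.]
shift [0.082 1.3   1.289] turn [ 0.3328 -0.     -0.0009]
```

View pics/l_side.png

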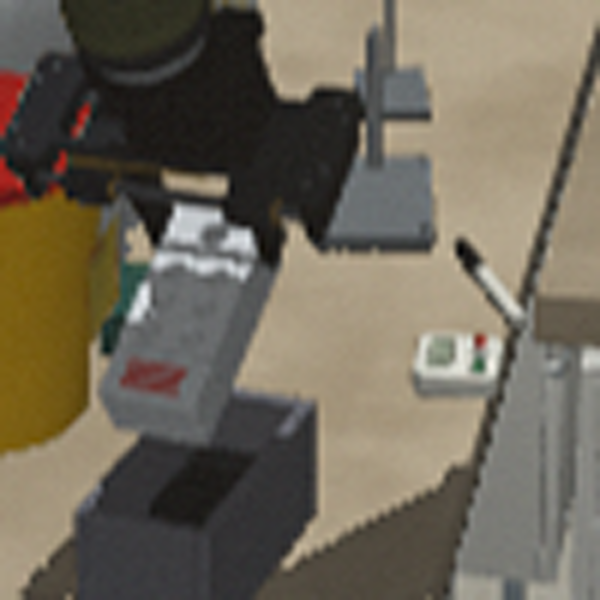

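View pics/l_top.png

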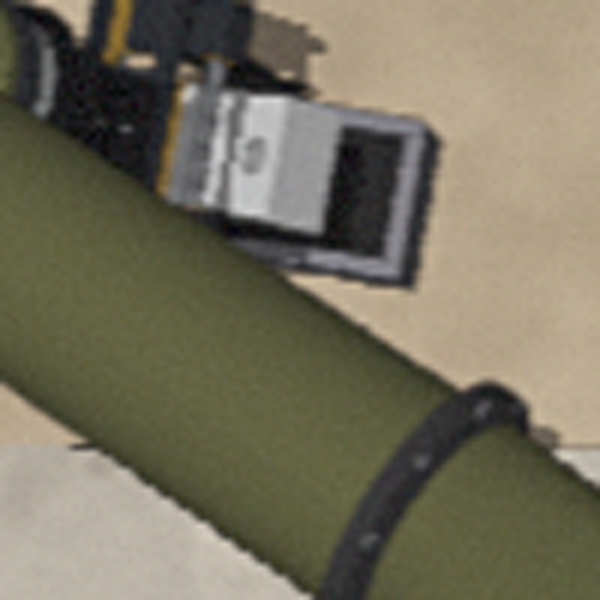

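```bash
python3 -c "
from h import *
go([0.466,0.17,0.19],[180,0,-9])"
```

```text
t 17.05 at [0.4782 0.2566 0.1973] [ 1.5013e+02 -1.2000e-01 -9.0800e+00] F [ 0.26 -0.47 -3.72] w 0.0575 q [ -9.  30. -47.  84.  34. 103. -67.]
shift [0.016 0.722 0.499] turn [ 0.3319 -0.0011 -0.0012]
```

```bash
python3 -m pendant '[[0,0.09,0.06,0.04,0,0],[0,0.18,0.12,0.08,0,0],[0,0.27,0.18,0.12,0,0],[0.01,0.36,0.24,0.17,0,0],[0.01,0.45,0.3,0.21,0,0],[0.01,0.54,0.36,0.25,0,0],[0.02,0.63,0.43,0.29,0,0],[0.02,0.72,0.5,0.333,0,0]]' 40 55
python3 -c "
from h import *
go([0.447,0.070,0.12],[180,0,-9])
import cv2
for n,o in (('side',(240,180)),):
    f=cam(n)['frame'][:,:,::-1]
    cv2.imwrite(f'pics/l2_{n}.png',cv2.resize(f[o[1]:o[1]+100,o[0]:o[0]+100],None,fx=6,fy=6,interpolation=cv2.INTER_CUBIC))
"
```

```text
time_s: 18.05
tool_pos: [0.4651, 0.1686, 0.1876]
tool_rot: [-180.0, 0.1, -9.0]
force: [0.0, 0.5, -2.4]
grip_width: 0.0574
t 18.05 at [0.4651 0.1686 0.1876] [-1.7997e+02  6.0000e-02 -9.0400e+00] F [ 0.02  0.5  -2.42] w 0.0574 q [ 27.   4. -51. 106.   3.  72. -34.]
shift [-0.022  1.003  0.675] turn [-0.0003  0.0007 -0.0005]
```

View pics/l2_side.png

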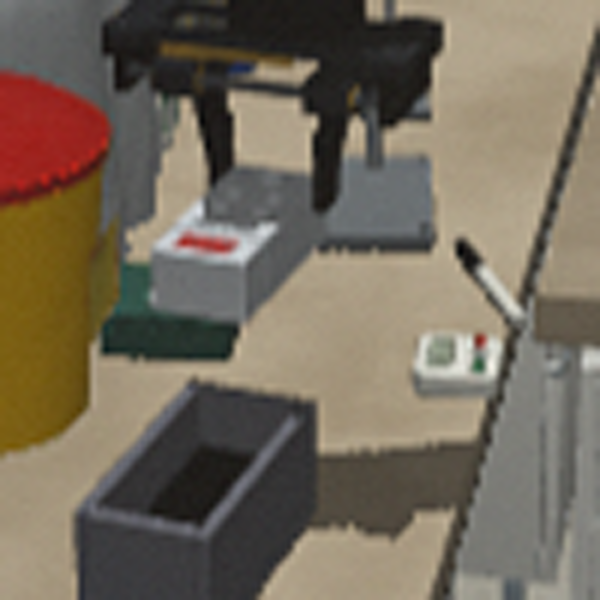

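```bash
python3 -m pendant '[[0,0.14,0,0,0,0],[0,0.28,0.05,0,0,0],[0,0.42,0.12,0,0,0],[-0.01,0.56,0.2,0,0,0],[-0.01,0.7,0.3,0,0,0],[-0.02,0.85,0.45,0,0,0],[-0.02,1,0.6,0,0,0],[-0.02,1,0.67,0,0,0]]' 40 55
python3 -m pendant '[[0,0,0.15,0,0,0],[0,0,0.3,0,0,0],[0,0,0.45,0,0,0],[0,0,0.6,0,0,0],[0,0,0.72,0,0,0],[0,0,0.82,0,0,0],[0,0,0.88,0,0,0],[0,0,0.9,0,0,0]]' 40 55
python3 -c "
from h import *
go([0.447,0.070,0.026],[180,0,-9])
import cv2
for n,o in (('side',(240,180)),('top',(200,170))):
    f=cam(n)['frame'][:,:,::-1]
    cv2.imwrite(f'pics/l3_{n}.png',cv2.resize(f[o[1]:o[1]+100,o[0]:o[0]+100],None,fx=6,fy=6,interpolation=cv2.INTER_CUBIC))
"
```

```text
time_s: 19.1
tool_pos: [0.4472, 0.0693, 0.1196]
tool_rot: [179.9, 0.1, -9.2]
force: [0.1, 1.1, -3.1]
grip_width: 0.0575
time_s: 20.1
tool_pos: [0.4481, 0.071, 0.0309]
tool_rot: [180.0, 0.0, -9.1]
force: [0.0, 0.2, -2.4]
grip_width: 0.0574
t 20.10 at [0.4481 0.071  0.0309] [ 1.80e+02  1.00e-02 -9.07e+00] F [ 0.05  0.2  -2.37] w 0.0574 q [ 31.  10. -45. 121.   9.  53. -28.]
shift [-0.01   0.011  0.049] turn [ 0.      0.0002 -0.0008]
```

View pics/l3_side.png

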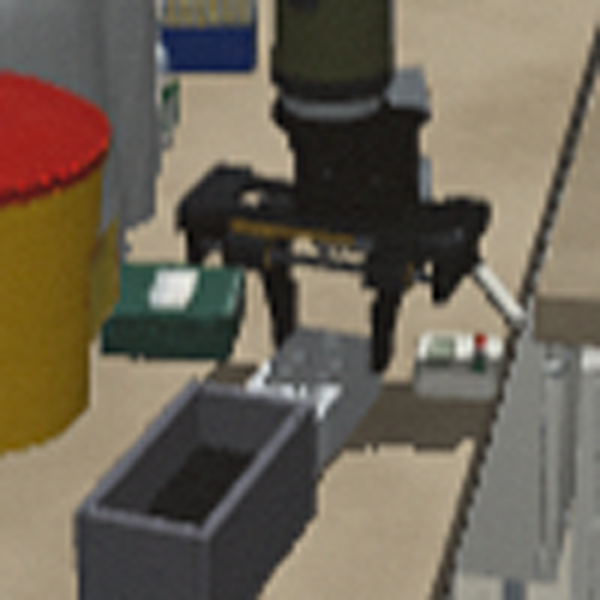

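View pics/l3_top.png

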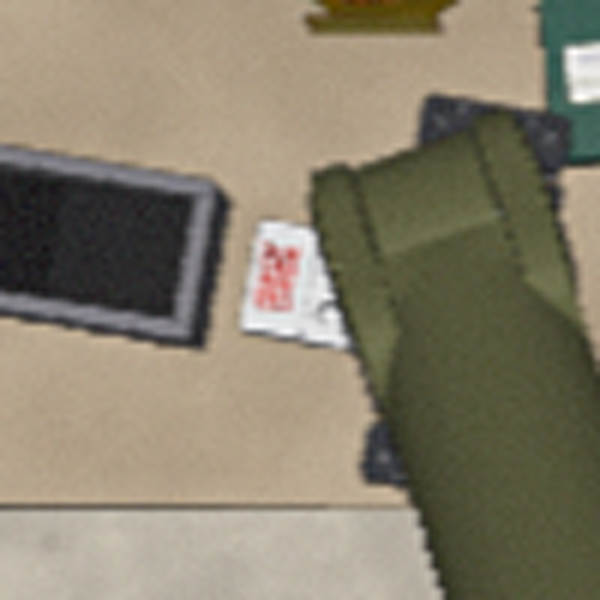

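```bash
python3 -m pendant '[[0,0,0.01,0,0,0],[0,0,0.02,0,0,0],[0,0,0.03,0,0,0],[0,0,0.035,0,0,0],[0,0,0.04,0,0,0],[0,0,0.045,0,0,0],[0,0,0.05,0,0,0],[0,0,0.05,0,0,0]]' 40 55
```

```text
time_s: 21.2
tool_pos: [0.4481, 0.0709, 0.0261]
tool_rot: [180.0, 0.0, -9.1]
force: [0.3, 0.3, -3.8]
grip_width: 0.0575
```

```bash
python3 -m pendant '[[0,0,0.005,0,0,0],[0,0,0.01,0,0,0],[0,0,0.015,0,0,0],[0,0,0.02,0,0,0],[0,0,0.025,0,0,0],[0,0,0.03,0,0,0],[0,0,0.03,0,0,0],[0,0,0.03,0,0,0]]' 40 55
```

```text
time_s: 22.2
tool_pos: [0.4482, 0.0711, 0.0258]
tool_rot: [179.8, 0.1, -9.1]
force: [-11.8, -2.0, 27.5]
grip_width: 0.0575
```

```bash
python3 -m pendant '[[0,0,-0.02,0,0,0],[0,0,-0.02,0,0,0],[0,0,-0.02,0,0,0],[0,0,-0.02,0,0,0],[0,0,-0.02,0,0,0],[0,0,-0.2,0,0,0],[0,0,-0.4,0,0,0],[0,0,-0.7,0,0,0]]' 72
python3 -c "
from h import *
go([0.447,0.070,0.12],[180,0,-9])
import cv2
for n,o in (('side',(240,180)),('top',(200,170))):
    f=cam(n)['frame'][:,:,::-1]
    cv2.imwrite(f'pics/l4_{n}.png',cv2.resize(f[o[1]:o[1]+100,o[0]:o[0]+100],None,fx=6,fy=6,interpolation=cv2.INTER_CUBIC))
"
```

```text
time_s: 23.2
tool_pos: [0.4479, 0.0712, 0.0945]
tool_rot: [-180.0, 0.0, -9.0]
force: [0.1, -0.5, 0.0]
grip_width: 0.0723
t 23.20 at [0.4479 0.0712 0.0945] [-1.7999e+02  3.0000e-02 -9.0400e+00] F [ 0.14 -0.51  0.02] w 0.0723 q [ 33.   3. -46. 117.   3.  60. -23.]
shift [-0.007  0.013 -0.255] turn [-0.0001  0.0003 -0.0004]
```

View pics/l4_side.png

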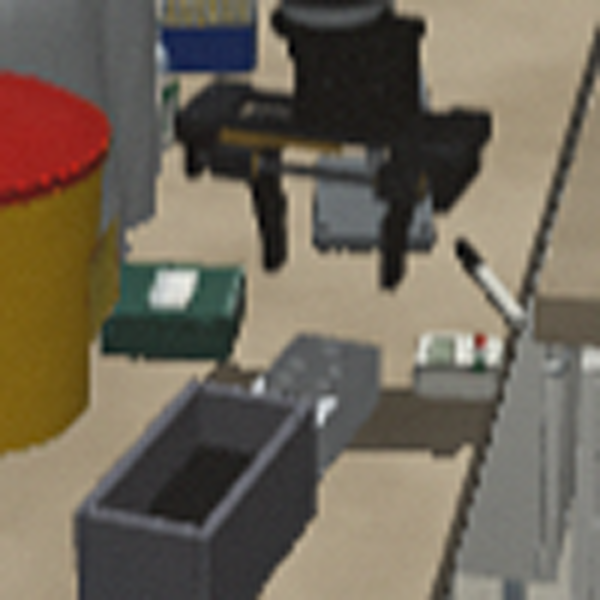

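View pics/l4_top.png

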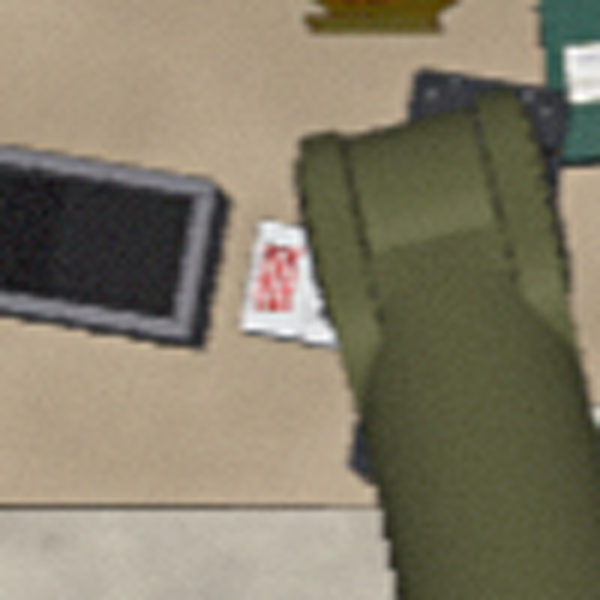

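```bash
cat >> h.py <<'E'
def atz(n,u,v,z):
    c=cam(n);R=c["view"][:3,:3];t=c["view"][:3,3];o=-R.T@t;d=R.T@np.array([(u-c["cx"])/c["fx"],(v-c["cy"])/c["fy"],1]);return o+d*(z-o[2])/d[2]
E
python3 -c "
from h import *
a=crop((200,170),6)
A=atz('top',*a(262,222),.04);B=atz('top',*a(242,332),.04);M=(A+B)/2;print(A,B,M)
y=np.radians(-9.07);u=np.array([-np.sin(y),np.cos(y)]);print('centre',M[:2]-u*.065,'grasp+13',M[:2]-u*.052)
go([0.459,0.132,0.0945],[180,0,-9.07])"
```

```text
[0.49248273 0.17963746 0.04      ] [0.43546114 0.1891416  0.04      ] [0.46397194 0.18438953 0.04      ]
centre [0.45372527 0.12020226] grasp+13 [0.4557746  0.13303972]
t 23.35 at [0.4499 0.0711 0.0955] [179.99  -0.27  -9.08] F [-0.03 -0.22 -1.13] w 0.0720 q [ 33.   3. -46. 117.   3.  60. -23.]
shift [-0.006 -0.616  0.01 ] turn [ 0.0001 -0.003  -0.0001]
```

```bash
python3 -m pendant '[[0,-0.1,0,0,0,0],[0,-0.2,0,0,0,0],[0,-0.3,0,0,0,0],[0,-0.4,0,0,0,0],[0,-0.5,0,0,0,0],[0,-0.6,0,0,0,0],[0,-0.64,0,0,0,0],[0,-0.64,0,0,0,0]]' 75
python3 -c "
from h import *
go([0.458,0.134,0.012],[180,0,-9.07])
import cv2
for n,o in (('side',(240,200)),('top',(220,180))):
    f=cam(n)['frame'][:,:,::-1]
    cv2.imwrite(f'pics/l5_{n}.png',cv2.resize(f[o[1]:o[1]+60,o[0]:o[0]+80],None,fx=9,fy=9,interpolation=cv2.INTER_CUBIC))
"
```

```text
time_s: 24.35
tool_pos: [0.4582, 0.1344, 0.0931]
tool_rot: [180.0, 0.0, -9.0]
force: [-0.2, -0.5, -0.5]
grip_width: 0.0749
t 24.35 at [0.4582 0.1344 0.0931] [ 1.80e+02  1.00e-02 -9.04e+00] F [-0.19 -0.52 -0.54] w 0.0749 q [ 27.   8. -49. 114.   6.  61. -34.]
shift [-0.001  0.004  0.811] turn [0.     0.0001 0.0003]
```

View pics/l5_side.png

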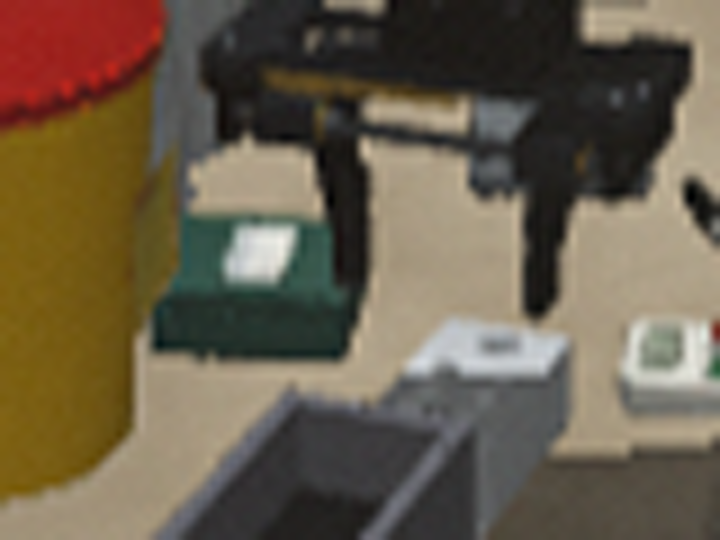

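View pics/l5_top.png

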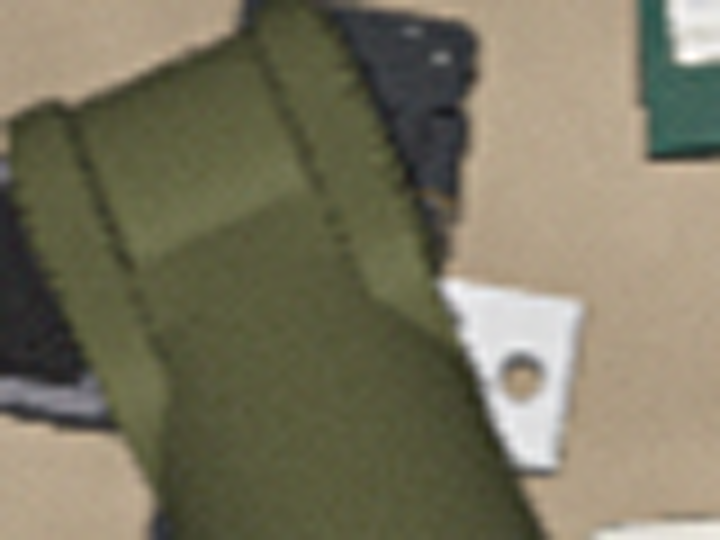

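```bash
python3 -c "
from h import *
import cv2
np.set_printoptions(precision=4,suppress=True)
a=crop((220,180))
im=cv2.imread('pics/l5_top.png').astype(float)
g=im[340:420,480:565].min(2); w=np.clip(215-g,0,None); w[g>200]=0
yy,xx=np.mgrid[340:420,480:565]; u,v=(w*xx).sum()/w.sum(),(w*yy).sum()/w.sum(); print('hole crop',u,v)
H=atz('top',*a(u,v),.04);print('hole',H)
A=atz('top',*a(583,300),.04);B=atz('top',*a(556,471),.04);M=(A+B)/2
y=np.radians(-9.05);U=np.array([-np.sin(y),np.cos(y)]);print('from end',M[:2]+U*.016)
o=env.get_obs();T=o['tool_pos'][:2];print('tool',T,'hole rel tool along/lat',(H[:2]-T)@U,(H[:2]-T)@[U[1],-U[0]])
print('tri',*tri([('top',*a(u,v)),('side',*crop((240,200))(498,346))]))
f=cv2.imread('pics/top0.png'); cv2.imwrite('pics/rod.png',cv2.resize(f[198:218,380:408],None,fx=24,fy=24,interpolation=cv2.INTER_CUBIC))
f=cv2.imread('pics/side0.png'); cv2.imwrite('pics/rods.png',cv2.resize(f[178:223,287:317],None,fx=13,fy=13,interpolation=cv2.INTER_CUBIC))
"
```

```text
hole crop 513.7563546133999 382.2633757045775
hole [0.4448 0.0756 0.04  ]
from end [0.4463 0.0723]
tool [0.4582 0.1337] hole rel tool along/lat -0.05947695699836453 -0.004137044231133161
tri [0.4461 0.0759 0.0382] [-0.054  -0.3697  0.4723  0.0412]
```

View pics/rod.png

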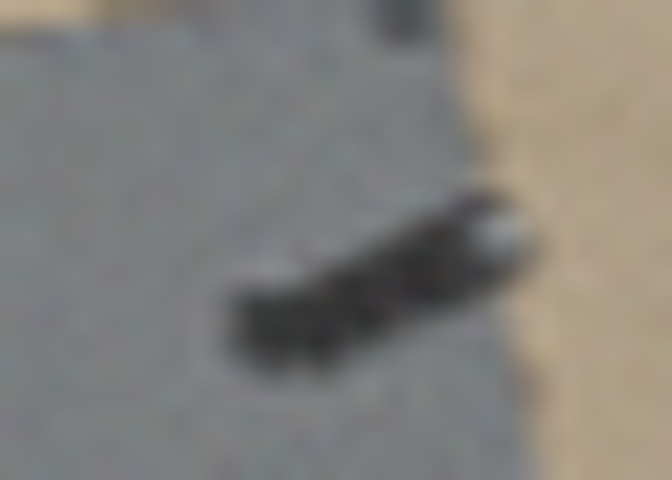

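View pics/rods.png

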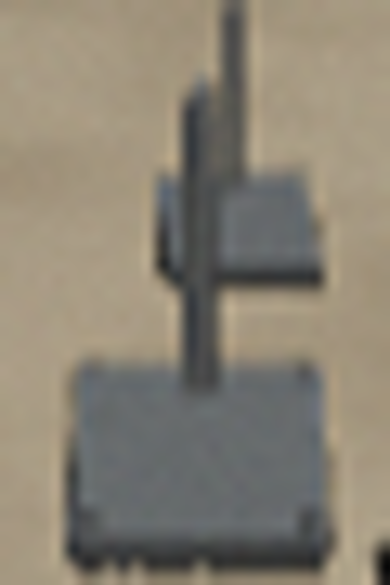

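```bash
python3 -c "
from h import *
np.set_printoptions(precision=4,suppress=True)
a=crop((220,180)); r=crop((380,198),24)
H=atz('top',*a(521,378),.04);print('hole',H)
y=np.radians(-9.05);U=np.array([-np.sin(y),np.cos(y)])
T=np.array([.4582,.1344]);d=H[:2]-T;print('along/lat',d@U,d@[U[1],-U[0]])
print('base',atz('top',*r(273,322),.015),'tip',atz('top',*r(503,232),.135))
s=crop((287,178),13)
print('tri base',*tri([('top',*r(273,322)),('side',*s(201,385))]))
print('tri tip',*tri([('top',*r(503,232)),('side',*s(199,80))]))
for p in ([.483,-.285,.135],[.483,-.285,.015]):
  print(proj('top',p),(proj('top',p)[0]-[380,198]+.5)*24-.5,(proj('side',p)[0]-[287,178]+.5)*13-.5)
"
```

```text
hole [0.4463 0.0731 0.04  ]
along/lat -0.06238411397023481 -0.0021435121478116494
base [ 0.4827 -0.2815  0.015 ] tip [ 0.4821 -0.2869  0.135 ]
tri base [ 0.4826 -0.2811  0.0171] [-0.0015 -0.011   0.0166  0.0013]
tri tip [ 0.4831 -0.2876  0.1315] [-0.0344 -0.2405  0.3828  0.0318]
[[399.799  206.8634]] [486.6761 224.2208] [203.1079  73.5686]
[[392.0107 210.8529]] [299.7559 319.9702] [201.8552 386.0125]
```

```bash
python3 -m pendant '[[0,0,0.15,0,0,0],[0,0,0.3,0,0,0],[0,0,0.45,0,0,0],[0,0,0.58,0,0,0],[0,0,0.7,0,0,0],[0,0,0.78,0,0,0],[0,0,0.82,0,0,0],[0,0,0.83,0,0,0]]' 75
python3 -m pendant '[[0,0,0,0,0,0],[0,0,0,0,0,0],[0,0,0,0,0,0],[0,0,0,0,0,0],[0,0,0,0,0,0],[0,0,0,0,0,0],[0,0,-0.02,0,0,0],[0,0,-0.1,0,0,0]]' 40 55
```

```text
time_s: 25.65
tool_pos: [0.4583, 0.1342, 0.0101]
tool_rot: [-180.0, -0.0, -9.1]
force: [0.7, 0.1, -0.3]
grip_width: 0.0751
time_s: 26.65
tool_pos: [0.4568, 0.1339, 0.0194]
tool_rot: [180.0, 0.2, -9.1]
force: [-0.0, 0.1, -3.1]
grip_width: 0.0574
```

```bash
python3 -m pendant '[[0,0,-0.15,0,0,0],[0,0.02,-0.3,0,0,-0.02],[0,0.1,-0.45,0,0,-0.05],[0,0.2,-0.6,0,0,-0.08],[0,0.35,-0.75,0,0,-0.11],[0,0.5,-0.9,0,0,-0.15],[0,0.65,-1,0,0,-0.18],[0,0.8,-1,0,0,-0.212]]' 40 55
python3 -c "
from h import *
go([0.4732,-0.2245,0.178],[180,0,10])"
```

```text
time_s: 27.65
tool_pos: [0.4463, 0.055, 0.1219]
tool_rot: [179.9, -0.1, 10.1]
force: [0.4, 0.7, -2.5]
grip_width: 0.0576
t 27.65 at [0.4463 0.055  0.1219] [ 1.7993e+02 -1.5000e-01  1.0130e+01] F [ 0.4   0.72 -2.47] w 0.0576 q [ 38.  -0. -47. 116.  -0.  64.   0.]
shift [-0.225  2.799 -0.558] turn [ 0.0008 -0.0016  0.0014]
```

```bash
python3 -m pendant '[[0,0.14,-0.1,0,0,0],[0,0.28,-0.2,0,0,0],[-0.03,0.42,-0.3,0,0,0],[-0.06,0.56,-0.4,0,0,0],[-0.08,0.7,-0.5,0,0,0],[-0.08,0.85,-0.55,0,0,0],[-0.08,1,-0.56,0,0,0],[-0.08,1,-0.56,0,0,0]]' 40 55
python3 -m pendant '[[0,0.14,0,0,0,0],[0,0.28,0,0,0,0],[-0.03,0.42,0,0,0,0],[-0.06,0.56,0,0,0,0],[-0.08,0.7,0,0,0,0],[-0.08,0.8,0,0,0,0],[-0.08,0.9,0,0,0,0],[-0.08,0.9,0,0,0,0]]' 40 55
python3 -c "
from h import *
go([0.4732,-0.2245,0.178],[180,0,10])"
```

```text
time_s: 28.65
tool_pos: [0.4551, -0.0461, 0.1758]
tool_rot: [-180.0, 0.0, 9.9]
force: [-0.2, 1.4, -3.5]
grip_width: 0.0577
time_s: 29.65
tool_pos: [0.463, -0.1355, 0.1761]
tool_rot: [-180.0, 0.0, 9.9]
force: [-0.3, 0.7, -2.7]
grip_width: 0.0574
t 29.65 at [ 0.463  -0.1355  0.1761] [-179.99    0.      9.95] F [-0.29  0.67 -2.74] w 0.0574 q [ 48.   1. -35. 109.   1.  70.  23.]
shift [-0.053  0.895 -0.019] turn [-0.0001  0.     -0.0006]
```

```bash
python3 -m pendant '[[0,0.14,0,0,0,0],[0,0.28,0,0,0,0],[-0.03,0.42,-0.01,0,0,0],[-0.05,0.56,-0.01,0,0,0],[-0.05,0.7,-0.01,0,0,0],[-0.05,0.8,-0.01,0,0,0],[-0.05,0.89,-0.01,0,0,0],[-0.05,0.89,-0.01,0,0,0]]' 40 55
python3 -c "
from h import *
go([0.4732,-0.2245,0.150],[180,0,10])
import cv2
for n,o in (('side',(260,140)),('top',(330,170))):
    f=cam(n)['frame'][:,:,::-1]
    cv2.imwrite(f'pics/s1_{n}.png',cv2.resize(f[o[1]:o[1]+80,o[0]:o[0]+100],None,fx=7,fy=7,interpolation=cv2.INTER_CUBIC))
"
```

```text
time_s: 30.65
tool_pos: [0.4734, -0.2239, 0.1771]
tool_rot: [-180.0, 0.0, 10.0]
force: [-1.0, -0.3, -2.8]
grip_width: 0.0578
t 30.65 at [ 0.4734 -0.2239  0.1771] [-1.7999e+02  1.0000e-02  9.9600e+00] F [-1.04 -0.34 -2.83] w 0.0578 q [ 52.   7. -31. 104.   4.  71.  30.]
shift [-0.003  0.006  0.271] turn [-0.0001  0.0001 -0.0005]
```

View pics/s1_side.png

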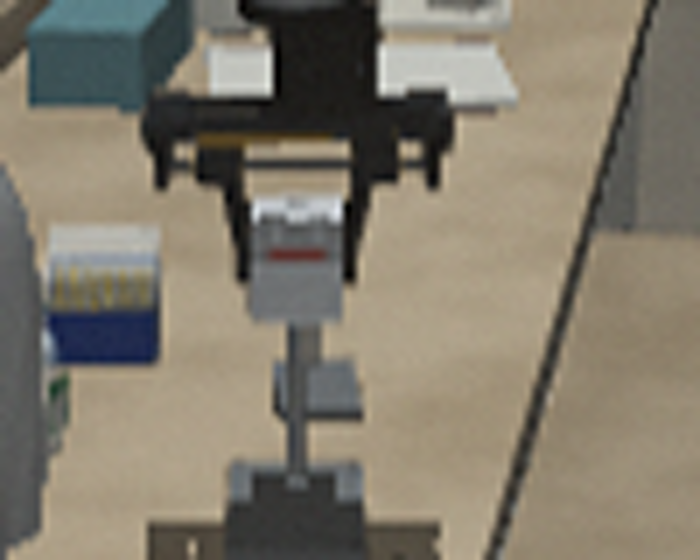

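View pics/s1_top.png

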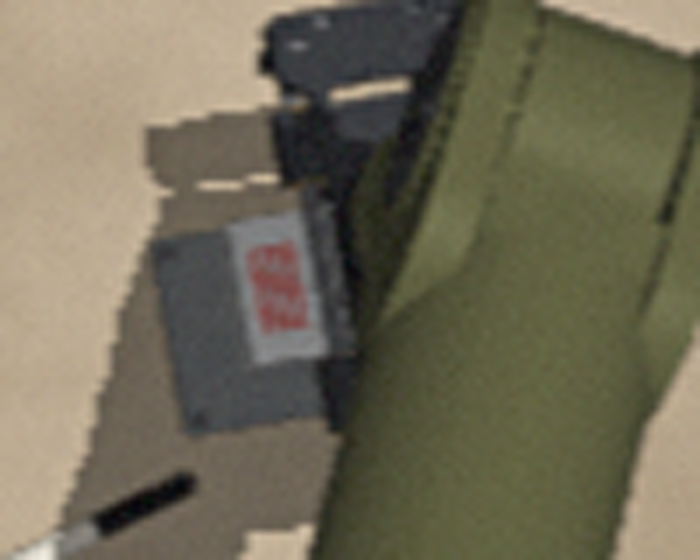

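```bash
python3 -c "
from h import *
np.set_printoptions(precision=4,suppress=True)
a=crop((330,170),7)
A=atz('top',*a(228,223),.207);B=atz('top',*a(253,366),.207);M=(A+B)/2
y=np.radians(10);U=np.array([-np.sin(y),np.cos(y)])
d=A-B;print('end',A,B,M,np.linalg.norm(d),'yaw',np.degrees(np.arctan2(d[1],d[0])))
print('hole meas',M[:2]-U*.114)
# side prediction
T=np.array([.4734,-.2239]);X=np.array([U[1],-U[0]])
for lx in(-.029,.029):
  for z in(.167,.207):
    P=np.r_[T+U*.0514+X*lx,z];print(lx,z,(proj('side',P)[0]-[260,140]+.5)*7-.5)
for z in (.015,.06,.09): print('rod',(proj('side',[.484,-.286,z])[0]-[260,140]+.5)*7-.5)
"
```

```text
end [ 0.4902 -0.1668  0.207 ] [ 0.4336 -0.1759  0.207 ] [ 0.4619 -0.1713  0.207 ] 0.057331495101128165 yaw 9.148028127542345
hole meas [ 0.4817 -0.2836]
-0.029 0.167 [343.5201 319.531 ]
-0.029 0.207 [344.1599 258.0976]
0.029 0.167 [249.4735 319.5491]
0.029 0.207 [249.2992 258.2248]
rod [296.2518 472.9405]
rod [296.49 410.82]
rod [296.6512 368.7849]
```

```bash
python3 -m pendant '[[0,0.02,0.05,0,0,0],[0,0.02,0.1,0,0,0],[0,0.02,0.15,0,0,0],[0,0.02,0.2,0,0,0],[0,0.02,0.25,0,0,0],[0,0.02,0.28,0,0,0],[0,0.02,0.31,0,0,0],[0,0.02,0.33,0,0,0]]' 40 55
python3 -c "
from h import *
go([0.4732,-0.2259,0.1395],[180,0,10])"
```

```text
time_s: 31.85
tool_pos: [0.4738, -0.2252, 0.1441]
tool_rot: [180.0, -0.0, 10.0]
force: [0.7, -0.6, -2.6]
grip_width: 0.0577
t 31.85 at [ 0.4738 -0.2252  0.1441] [179.99  -0.    10.01] F [ 0.67 -0.62 -2.61] w 0.0577 q [ 52.   8. -31. 106.   5.  67.  29.]
shift [-0.007  0.006  0.046] turn [ 0.0001 -0.      0.0001]
```

```bash
python3 -m pendant '[[-0.005,0.005,0.01,0,0,0],[-0.005,0.005,0.02,0,0,0],[-0.005,0.005,0.03,0,0,0],[-0.005,0.005,0.04,0,0,0],[-0.005,0.005,0.045,0,0,0],[-0.005,0.005,0.05,0,0,0],[-0.005,0.005,0.05,0,0,0],[-0.005,0.005,0.05,0,0,0]]' 40 55
python3 -c "
from h import *
go([0.4732,-0.2259,0.1395],[180,0,10])"
```

```text
time_s: 32.85
tool_pos: [0.4734, -0.2258, 0.1392]
tool_rot: [180.0, 0.0, 10.0]
force: [-0.4, -0.2, -3.5]
grip_width: 0.0578
t 32.85 at [ 0.4734 -0.2258  0.1392] [179.99   0.    10.01] F [-0.41 -0.2  -3.46] w 0.0578 q [ 52.   9. -31. 106.   5.  67.  29.]
shift [-0.002  0.001 -0.003] turn [0.0001 0.     0.0001]
```

```bash
python3 -m pendant '[[0,0,0.01,0,0,0],[0,0,0.02,0,0,0],[0,0,0.03,0,0,0],[0,0,0.04,0,0,0],[0,0,0.05,0,0,0],[0,0,0.06,0,0,0],[0,0,0.07,0,0,0],[0,0,0.08,0,0,0]]' 40 55
python3 -c "
from h import *
go([0.4732,-0.2259,0.1395],[180,0,10])
import cv2
for n,o in (('side',(260,140)),('top',(330,170))):
    f=cam(n)['frame'][:,:,::-1]
    cv2.imwrite(f'pics/s2_{n}.png',cv2.resize(f[o[1]:o[1]+80,o[0]:o[0]+100],None,fx=7,fy=7,interpolation=cv2.INTER_CUBIC))
"
```

```text
time_s: 33.85
tool_pos: [0.4734, -0.2258, 0.1311]
tool_rot: [180.0, -0.0, 10.0]
force: [-0.3, 0.1, -3.4]
grip_width: 0.0578
t 33.85 at [ 0.4734 -0.2258  0.1311] [180.    -0.    10.01] F [-0.26  0.1  -3.37] w 0.0578 q [ 51.   9. -31. 107.   5.  66.  28.]
shift [-0.002  0.001 -0.084] turn [ 0.0001 -0.      0.0001]
```

View pics/s2_side.png

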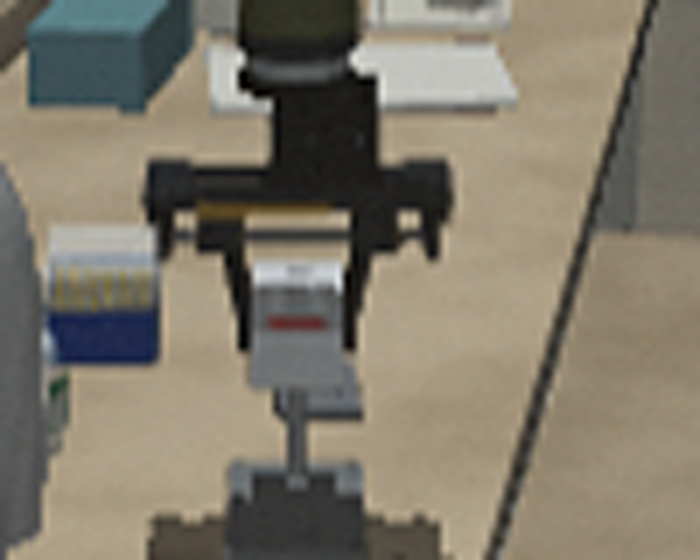

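```bash
python3 -m pendant '[[0,0,0.04,0,0,0],[0,0,0.08,0,0,0],[0,0,0.13,0,0,0],[0,0,0.18,0,0,0],[0,0,0.23,0,0,0],[0,0,0.28,0,0,0],[0,0,0.33,0,0,0],[0,0,0.38,0,0,0]]' 40 55
python3 -c "
from h import *
go([0.4732,-0.2259,0.1395],[180,0,10])
import cv2
for n,o in (('side',(270,160)),):
    f=cam(n)['frame'][:,:,::-1]
    cv2.imwrite(f'pics/s3_{n}.png',cv2.resize(f[o[1]:o[1]+60,o[0]:o[0]+70],None,fx=10,fy=10,interpolation=cv2.INTER_CUBIC))
"
```

```text
time_s: 34.95
tool_pos: [0.4734, -0.2258, 0.0928]
tool_rot: [180.0, 0.0, 10.0]
force: [0.3, -0.2, -3.1]
grip_width: 0.0577
t 34.95 at [ 0.4734 -0.2258  0.0928] [180.   0.  10.] F [ 0.29 -0.25 -3.11] w 0.0577 q [ 51.  11. -31. 109.   7.  61.  27.]
shift [-0.002  0.    -0.467] turn [0.0001 0.     0.0001]
```

View pics/s3_side.png

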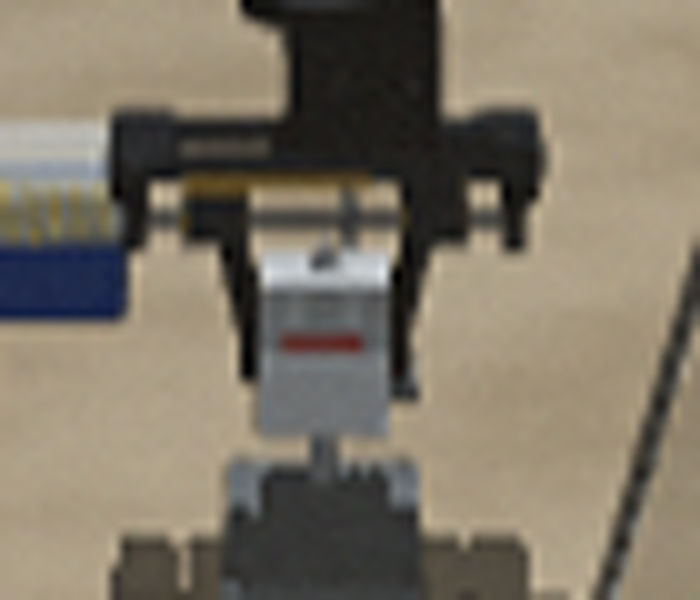

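```bash
python3 -m pendant '[[0,0,0.06,0,0,0],[0,0,0.13,0,0,0],[0,0,0.2,0,0,0],[0,0,0.27,0,0,0],[0,0,0.34,0,0,0],[0,0,0.41,0,0,0],[0,0,0.47,0,0,0],[0,0,0.52,0,0,0]]' 40 55
python3 -c "
from h import *
go([0.4732,-0.2259,0.03],[180,0,10])
import cv2
for n,o in (('side',(270,160)),):
    f=cam(n)['frame'][:,:,::-1]
    cv2.imwrite(f'pics/s4_{n}.png',cv2.resize(f[o[1]:o[1]+60,o[0]:o[0]+70],None,fx=10,fy=10,interpolation=cv2.INTER_CUBIC))
"
```

```text
time_s: 36.0
tool_pos: [0.4734, -0.2258, 0.0408]
tool_rot: [-180.0, 0.0, 10.0]
force: [0.7, 0.6, -3.0]
grip_width: 0.0578
t 36.00 at [ 0.4734 -0.2258  0.0408] [-1.800e+02  1.000e-02  1.001e+01] F [ 0.75  0.56 -2.99] w 0.0578 q [ 50.  15. -30. 111.   9.  56.  25.]
shift [-0.002  0.001  0.108] turn [-0.      0.0001  0.0001]
```

View pics/s4_side.png

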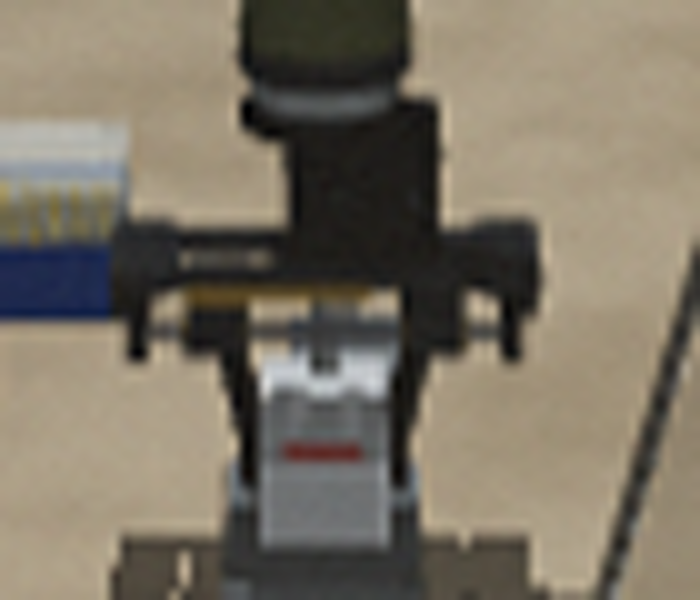

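Rod passes through the hole (seen at (323,345)); block level. Finish lowering.

```bash
python3 -m pendant '[[0,0,0.03,0,0,0],[0,0,0.06,0,0,0],[0,0,0.08,0,0,0],[0,0,0.1,0,0,0],[0,0,0.12,0,0,0],[0,0,0.135,0,0,0],[0,0,0.145,0,0,0],[0,0,0.15,0,0,0]]' 40 55
```

```text
time_s: 37.05
tool_pos: [0.4734, -0.2258, 0.0261]
tool_rot: [180.0, 0.0, 10.0]
force: [0.7, -0.1, -3.9]
grip_width: 0.0576
```

```bash
python3 -m pendant '[[0,0,0.005,0,0,0],[0,0,0.01,0,0,0],[0,0,0.013,0,0,0],[0,0,0.016,0,0,0],[0,0,0.018,0,0,0],[0,0,0.02,0,0,0],[0,0,0.02,0,0,0],[0,0,0.02,0,0,0]]' 40 55
```

```text
time_s: 38.05
tool_pos: [0.4734, -0.2258, 0.0255]
tool_rot: [180.0, 0.0, 10.0]
force: [-4.9, 2.1, 9.9]
grip_width: 0.0576
```

```bash
python3 -m pendant '[[0,0,-0.01,0,0,0],[0,0,-0.01,0,0,0],[0,0,-0.01,0,0,0],[0,0,-0.01,0,0,0],[0,0,-0.01,0,0,0],[0,0,-0.01,0,0,0],[0,0,-0.01,0,0,0],[0,0,-0.01,0,0,0]]' 74
python3 -m pendant '[[0,0,-0.05,0,0,0],[0,0,-0.15,0,0,0],[0,0,-0.3,0,0,0],[0,0,-0.45,0,0,0],[0,0,-0.6,0,0,0],[0,0,-0.75,0,0,0],[0,0,-0.9,0,0,0],[0,0,-1,0,0,0]]'
python3 -m pendant '[[0,0,-0.1,0,0,0],[0,-0.1,-0.25,0,0,0],[0,-0.25,-0.4,0,0,0],[0,-0.4,-0.55,0,0,0],[0,-0.55,-0.7,0,0,0],[0,-0.7,-0.8,0,0,0],[0,-0.85,-0.8,0,0,0],[0,-1,-0.8,0,0,0]]'
python3 -m pendant '[[0,-0.15,0,0,0,0],[0,-0.3,0,0,0,0],[0,-0.45,0,0,0,0],[0,-0.6,0,0,0,0],[0,-0.75,0,0,0,0],[0,-0.9,0,0,0,0],[0,-1,0,0,0,0],[0,-1,0,0,0,0]]'
python3 -c "
from h import *
import cv2
for n,o in (('side',(270,160)),('top',(340,180))):
    f=cam(n)['frame'][:,:,::-1]
    cv2.imwrite(f'pics/f_{n}.png',cv2.resize(f[o[1]:o[1]+60,o[0]:o[0]+80],None,fx=9,fy=9,interpolation=cv2.INTER_CUBIC))
    cv2.imwrite(f'pics/full_{n}.png',f)
"
```

```text
time_s: 39.05
tool_pos: [0.4734, -0.2258, 0.0252]
tool_rot: [180.0, 0.0, 10.0]
force: [0.3, -0.1, 0.1]
grip_width: 0.0739
time_s: 40.05
tool_pos: [0.4737, -0.2259, 0.1264]
tool_rot: [180.0, -0.0, 10.0]
force: [0.6, 0.2, 0.5]
grip_width: 0.0739
time_s: 41.05
tool_pos: [0.4555, -0.1262, 0.2048]
tool_rot: [-180.0, 0.0, 10.0]
force: [0.3, 0.4, 0.0]
grip_width: 0.0738
time_s: 42.05
tool_pos: [0.4386, -0.0281, 0.2053]
tool_rot: [180.0, -0.0, 10.1]
force: [0.1, -2.0, 1.2]
grip_width: 0.0741
```

View pics/f_side.png

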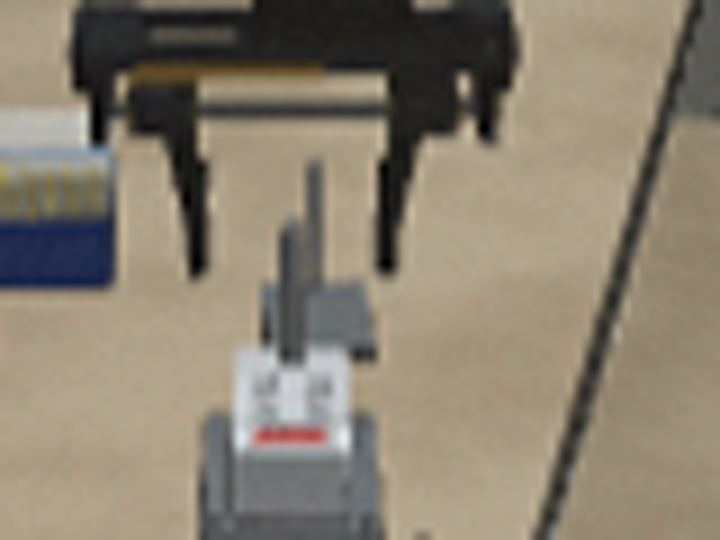

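View pics/f_top.png

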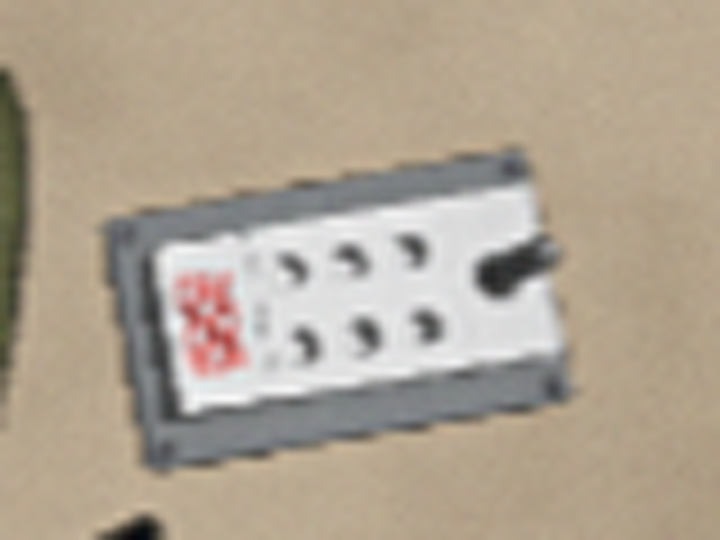

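View pics/full_top.png

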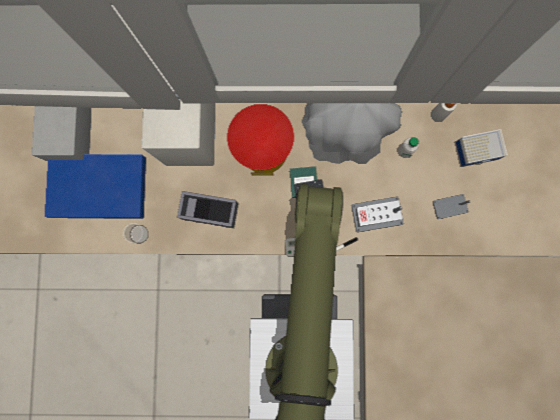

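```bash
python3 -c "
from h import *
a=crop((340,180))
C=[('top',*a(155,245),(29,65,55)),('top',*a(530,180),(29,-65,55)),('top',*a(565,355),(-29,-65,55)),('top',*a(185,413),(-29,65,55))]
p,r=pose(C);print(p[:2],np.degrees(p[2]),r.T.round(2))
S=[('top',*a(107,222),(45,75,15)),('top',*a(520,150),(45,-75,15)),('top',*a(570,397),(-45,-75,15)),('top',*a(148,466),(-45,75,15))]
p,r=pose(S);print(p[:2],np.degrees(p[2]),r.T.round(2))
o=env.get_obs();print(o['force'],o['joint_velocities'].round(2),o['time_s'])
print(env.sign_off())"
```

```text
[ 0.47339207 -0.23895961] 9.521013917320822 [[-0.03  0.19 -0.16 -0.  ]
 [ 0.02  0.38 -0.43  0.02]]
[ 0.47354909 -0.2376659 ] 9.741749522618317 [[-0.71  0.45  0.36 -0.1 ]
 [-0.53 -0.42  0.32  0.6 ]]
[-0.86576398 -0.48949377  0.27630349] [ 0.17  0.19  0.01  0.03 -0.1   0.04 -0.03] 42.2
the job is handed in; nothing more can be done
None
```

The tube block is fitted over the rod of the larger stand and let go, and I handed the job in at 42 s. I pressed the ribbed end, pinched the raised hole end and laid the block flat on the counter. Then I let go, took it again about 62 mm from its hole, and lowered it level down the rod.

**Last checks**
- **Rod and hole:** the pictures show the rod through the hole. There was no side force on the way down, and the block met the base at the expected height.
- **Line-up:** in the top view the block's centre is about 1.3 mm from the base's centre, and it is turned about 0.2° against it (limits 13 mm and about 13°).
- **Robot:** the gripper is open and well clear of the block, and the force reading is within noise.
- **Bystanders:** none looked moved. In the last top picture, though, the arm hid part of the slide box, timer and marker.

**Disagreements**
- Heights measured from the two cameras came out 2 to 4 mm lower than the text says.
- My estimates of the rod's place differed by up to about 6 mm. I settled this by comparing the held block with the rod in the same view before lowering.

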